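# Drop a batch of resin prints from the weigh hopper into the order tote

### The arm

A 6-joint arm with a two-finger parallel gripper is mounted at the origin on the work surface. World frame = base frame: x ahead of the robot, y to its left, z up, the work surface at z = 0. Lengths are in mm, angles in degrees, forces in N, time in s.
With the tool pointing down it reaches from about 350 to 850 mm from the base axis. Payload 8.1 kg.
Tool frame: the origin (TCP) lies at the very end of the fingers, on their centre line; the grasp point (between the pads) lies r.tcp_to_grasp behind it (r.tcp_to_grasp is the distance from the TCP to the grasp point, in mm); z points along the fingers, y is the line along which they close (so a half turn about z gives the same grasp; the last joint's range is limited). The gripper opens to 85 mm and grips with 20 to 120 N. Pads are 22 mm wide; open, the fingers measure 114 mm over their backs; the gripper's body (76 mm by 85 mm) begins 54 mm behind the grasp point. The pads swing forward as they close: fully open they stand 13 mm farther back than shut.
Start: joints at [-70.783, 7.471, 85.268, -0, 87.261, -4.893], TCP at [245.114, -547.653, 231.292] pointing down, gripper open.
Joint ranges: [-169.43, 169.43], [-51.17, 129.36], [1.28, 143.12], [-76.62, 256.62], [0, 156.53], [-152.29, 152.29]. Speed limits (degrees/s): [136.94, 136.94, 159.86, 180, 180, 180].

### API

Orientations are given as [roll, pitch, yaw] about the fixed x, y, z axes, in that order (R = Rz(yaw) Ry(pitch) Rx(roll)).
In Python, from bench import r gives the robot as it stands.
- The arm moves only by the shell command python3 -m handwheel 'ROWS' [OPENING] [FORCE]. ROWS is JSON, a list of rows, each a list of 4 numbers: the shift along the tool's x, y, z in m, then the turn about the tool's z in degrees. A call has 1 to 10 rows; each row shifts and turns the commanded pose from where the row before left it, along the tool's axes as they then stand; what a row does not reach is not made up. A row lasts 1/10 s, in which the tool goes at most 50 mm and 8.59 degrees, less where a joint would pass 70% of its speed; a pose out of reach is approached as far as the arm can. A call is refused whole if a number of a shift passes 0.05 or a number of a turn 8.59, either way. A call with a gripper value outside its range is refused whole. OPENING is the finger opening in m, from 0 to 0.0854, set as the call begins (- or left out, the last holds). The fingers move at their own pace and stop on an object; FORCE is the grip in N (left out, the last holds). Time passes only in rows, so rows that do not move let the fingers close. It gives the time, the measured TCP pose, the force, the opening and the grip force at its end, in the units of the state.
- r.sense(): the state, without advancing time (a new reading comes with each control period).
- r.snapshot(name): name is "side" or "top"; returns the picture (384x512x3 uint8, red, green, blue); there is no depth.
- r.camera_params(name): a dict with "fx", "fy", "cx", "cy" (pixels), "D" ([k1, k2, p1, p2, k3] as OpenCV has them; the pictures are not rectified), "R" (3x3) and "t" (3): a world point X has camera coordinates R X + t. Camera axes: x right, y down, z forward; pixel columns grow to the right and rows downward; lengths in mm; the calibration is good to about 2 mm. A picture is of the moment at which its call begins. camera_params takes no time and is no camera call.
- r.hand_in(): hands the job in; it is judged then, once.
The state is a dict: "time": time; "joint_pos": joint angles; "qd": joint speeds; "joint_efforts": joint torques, N m; "tool_pos": TCP position; "tcp_rot": TCP orientation; "ft_force": force on the tool from outside, world axes, zero at the start; "wrist_torque": the same for the moment, N m; "finger_gap": finger opening in mm; "grip_force": force on a finger pad.
Only numpy, scipy, OpenCV 4.12 (cv2) and the standard library are available. Lean on these libraries where they do the work, as an engineer would, in place of code of your own. Each camera call takes 0.05 s, during which the arm holds its last target. There are 200 camera calls.

### The job

Make up this order of grey resin prints: press the weigh hopper's lever down until its hanging floor latches shut, then get every print into the hopper by tipping the cure tray over it so its prints slide in and adding the ones lying loose on the mat, and put the tray back flat on the mat. Then slide the tote from its taped bay under the hopper, pull the latch bolt so that the floor drops open and all the prints fall into the tote, and bring the tote with all of them back into its bay. Never open the floor under the prints without the tote beneath, and leave the bottle, carton and scraper alone.

Things in the scene. Friction and masses are not known exactly. Their poses are not given: they have to be found in the camera images.
- hopper: fixed steel drop-bottom weigh hopper, open on top, on a white column at its +y side; turned up to 0.12 rad. Origin on the bench under the centre of its mouth. Inside 110 mm (own x) by 120 mm (y), walls 4 mm, rim 212 mm and shut floor's upper face 170 mm above the bench. Column and foot fill y = +78 to +152 mm (foot 150 mm long in x, column up to 203 mm high); open beneath on the other sides
- hopper_mouth (a point): centre of the hopper's mouth, level with the rim
- floor (a joint): angle of the hopper's hinged floor, rad: 0 shut, resting on the latch bolt; grows as it swings down; 0.85 hanging open; -0.03 pushed up to its stop. Hinge along hopper y at hopper x = +60, z = 167.5 mm; the free edge, at hopper -x, drops to 67 mm above the bench. It falls open by its weight unless the bolt holds it; pushed up to about -0.01 the sloped bolt snaps under it and it stays shut
- lever_bar (a point): centre of the black round cross bar (12 mm thick, 76 mm long, along hopper y) on the floor's closing lever at the hopper's +x side. It swings with the floor: at floor angle a it lies at hopper x = 60 + 67.1 cos(a - 0.18), z = 167.5 + 67.1 sin(a - 0.18) mm, y = 0, so it stands raised while the floor hangs open. Press it down along that arc to shut the floor; the last 0.12 rad need up to 12 N
- bolt (a joint): travel of the brass spring latch bolt, m: 0 sprung in, grows as it is pulled toward the hopper's -x, stop at 0.018. Holds the floor until pulled about 0.007; 3 N spring at rest, 6 N at the stop; springs back by itself
- bolt_post (a point): grip point on the bolt's upright brass post (12 mm diameter, with a 17 mm cap; it stands from 165 to 219 mm above the bench at hopper x = -100 mm, y = 0 when the bolt is in), 200 mm above the bench; moves with the bolt
- tray_center (a point): centre of the floor of the aluminium cure tray, 4 mm above its underside. Tray 84 mm (own x) by 130 mm (own y), floor 4 mm, walls 18 mm high on three sides, open edge at -y (65 mm from here); smooth: parts start to slide at roughly 20 degrees. 0.2 kg
- tray_grip (a point): grip point on the tray's black upright tab: tab 40 mm wide (tray x), 10 mm thick (tray y), from 0 to 50 mm above the underside, at tray y = +106 mm; this point 32 mm above the underside. 35 mm free between tab and tray wall, joined by a strip 4 mm high
- tote_center (a point): middle of the grey open plastic order tote, 22.5 mm above its underside. Outside 186 mm (own x) by 190 mm (own y), 45 mm high, walls and floor 4 mm, 0.3 kg empty; slides on the bench. Under the hopper it belongs at hopper x = -35, y = -25 mm, same yaw, tab pointing to hopper -y
- tote_grip (a point): grip point on the tote's upright tab: tab 50 mm wide (tote x), 12 mm thick (tote y), from 12 to 62 mm above the underside, at tote y = -129 mm; this point 45 mm above the underside. 28 mm free between tab and tote wall, joined by a strip whose top is 20 mm above the underside
- bay: bay marked with flat white tape on the bench, the tote's place: tape inside 218 mm (own x) by 260 mm (own y, from -150 to +110 mm of the origin). The origin is where the centre of the tote (not counting its tab) belongs, the tote's axes along the bay's
- mat: green cutting mat, flat, 340 mm (x) by 320 mm (y), origin at its centre; the tray's place
- resin_bottle: dark resin bottle, 74 mm diameter, 180 mm high, origin at its foot; to be left alone
- carton: open cardboard carton, 75 x 90 x 110 mm, origin at its foot; to be left alone
- scraper: black-handled scraper lying on the bench, 200 mm long; to be left alone
- knob1_center (a point): middle of a grey resin hexagonal knob, 28 mm across flats, 20 mm high, small dark bore on top; two of its flats face its own +-y; 20 g; starts on the cure tray; may be absent
- block1_center (a point): middle of a grey resin clamp block, 32 x 24 x 20 mm (own x, y, z), dark bore along its y and a slot on top; 20 g; starts on the cure tray; may be absent
- bracket1_center (a point): middle of a grey resin angle bracket of 30 x 28 x 28 mm (own x, y, z): foot 9 mm thick at the bottom, upright 9 mm thick along its +y edge; 30 mm wide along its x everywhere; 20 g; starts on the cure tray; may be absent
- block2_center (a point): middle of a grey resin clamp block, 32 x 24 x 20 mm (own x, y, z), dark bore along its y and a slot on top; 20 g; starts on the cure tray; may be absent
- knob2_center (a point): middle of a grey resin hexagonal knob, 28 mm across flats, 20 mm high, small dark bore on top; two of its flats face its own +-y; 20 g; starts loose on the mat; may be absent
- bracket2_center (a point): middle of a grey resin angle bracket of 30 x 28 x 28 mm (own x, y, z): foot 9 mm thick at the bottom, upright 9 mm thick along its +y edge; 30 mm wide along its x everywhere; 20 g; starts loose on the mat; may be absent
Mind the look-alikes: they are no part of the job. Of the things that look like the part that bears tray_center, take the one that is farthest to the robot's left at the start.

How it is judged (in metres and radians):
On the way, in this order (a step that is already met when the one before it is completed fails the run):
1. the hopper floor is latched shut by itself (the fingers off the hopper) (value of joint floor below 0.04 rad and contact force between the fingers and hopper below 0.3 N), for 0.3 s.
2. the cure tray is held tipped over the hopper (angle between tray_center's own z axis and vertical above 0.3 rad and height (world z) of tray_center above 0.17 m and horizontal distance between tray_center and hopper_mouth below 0.16 m), for 0.05 s.
3. every print lies in the shut hopper and the tray is back flat on the mat (value of joint floor below 0.04 rad and x of knob1_center in the frame of hopper between -0.058 and 0.058 m and y of knob1_center in the frame of hopper between -0.063 and 0.063 m and z of knob1_center in the frame of hopper between 0.16 and 0.225 m and x of block1_center in the frame of hopper between -0.058 and 0.058 m and y of block1_center in the frame of hopper between -0.063 and 0.063 m and z of block1_center in the frame of hopper between 0.16 and 0.225 m and x of bracket1_center in the frame of hopper between -0.058 and 0.058 m and y of bracket1_center in the frame of hopper between -0.063 and 0.063 m and z of bracket1_center in the frame of hopper between 0.16 and 0.225 m and x of block2_center in the frame of hopper between -0.058 and 0.058 m and y of block2_center in the frame of hopper between -0.063 and 0.063 m and z of block2_center in the frame of hopper between 0.16 and 0.225 m and x of knob2_center in the frame of hopper between -0.058 and 0.058 m and y of knob2_center in the frame of hopper between -0.063 and 0.063 m and z of knob2_center in the frame of hopper between 0.16 and 0.225 m and x of bracket2_center in the frame of hopper between -0.058 and 0.058 m and y of bracket2_center in the frame of hopper between -0.063 and 0.063 m and z of bracket2_center in the frame of hopper between 0.16 and 0.225 m and x of tray_center in the frame of mat between -0.17 and 0.17 m and y of tray_center in the frame of mat between -0.16 and 0.16 m and height (world z) of tray_center below 0.012 m and angle between tray_center's own z axis and vertical below 0.1 rad), for 0.3 s.
4. the floor has been dropped and every print lies in the tote under the hopper (value of joint floor above 0.5 rad and x of tote_center in the frame of hopper between -0.085 and 0.015 m and y of tote_center in the frame of hopper between -0.075 and 0.025 m and height (world z) of tote_center below 0.035 m and x of knob1_center in the frame of tote_center between -0.093 and 0.093 m and y of knob1_center in the frame of tote_center between -0.095 and 0.095 m and z of knob1_center in the frame of tote_center between -0.023 and 0.035 m and x of block1_center in the frame of tote_center between -0.093 and 0.093 m and y of block1_center in the frame of tote_center between -0.095 and 0.095 m and z of block1_center in the frame of tote_center between -0.023 and 0.035 m and x of bracket1_center in the frame of tote_center between -0.093 and 0.093 m and y of bracket1_center in the frame of tote_center between -0.095 and 0.095 m and z of bracket1_center in the frame of tote_center between -0.023 and 0.035 m and x of block2_center in the frame of tote_center between -0.093 and 0.093 m and y of block2_center in the frame of tote_center between -0.095 and 0.095 m and z of block2_center in the frame of tote_center between -0.023 and 0.035 m and x of knob2_center in the frame of tote_center between -0.093 and 0.093 m and y of knob2_center in the frame of tote_center between -0.095 and 0.095 m and z of knob2_center in the frame of tote_center between -0.023 and 0.035 m and x of bracket2_center in the frame of tote_center between -0.093 and 0.093 m and y of bracket2_center in the frame of tote_center between -0.095 and 0.095 m and z of bracket2_center in the frame of tote_center between -0.023 and 0.035 m), for 0.3 s.
At the end, for the whole second after the job is handed in: every print lies in the tote, the tote stands on the bench within 25 mm and 0.2 rad of its place in the taped bay, the tray lies flat on the mat (x of knob1_center in the frame of tote_center between -0.093 and 0.093 m and y of knob1_center in the frame of tote_center between -0.095 and 0.095 m and z of knob1_center in the frame of tote_center between -0.023 and 0.035 m and x of block1_center in the frame of tote_center between -0.093 and 0.093 m and y of block1_center in the frame of tote_center between -0.095 and 0.095 m and z of block1_center in the frame of tote_center between -0.023 and 0.035 m and x of bracket1_center in the frame of tote_center between -0.093 and 0.093 m and y of bracket1_center in the frame of tote_center between -0.095 and 0.095 m and z of bracket1_center in the frame of tote_center between -0.023 and 0.035 m and x of block2_center in the frame of tote_center between -0.093 and 0.093 m and y of block2_center in the frame of tote_center between -0.095 and 0.095 m and z of block2_center in the frame of tote_center between -0.023 and 0.035 m and x of knob2_center in the frame of tote_center between -0.093 and 0.093 m and y of knob2_center in the frame of tote_center between -0.095 and 0.095 m and z of knob2_center in the frame of tote_center between -0.023 and 0.035 m and x of bracket2_center in the frame of tote_center between -0.093 and 0.093 m and y of bracket2_center in the frame of tote_center between -0.095 and 0.095 m and z of bracket2_center in the frame of tote_center between -0.023 and 0.035 m and x of tote_center in the frame of bay between -0.025 and 0.025 m and y of tote_center in the frame of bay between -0.025 and 0.025 m and angle between the x axis of tote_center and the x axis of bay, either way round below 0.2 rad and height (world z) of tote_center below 0.03 m and x of tray_center in the frame of mat between -0.17 and 0.17 m and y of tray_center in the frame of mat between -0.16 and 0.16 m and height (world z) of tray_center below 0.012 m and angle between tray_center's own z axis and vertical below 0.1 rad); the robot touches nothing.
It fails at once if the bottle, carton or scraper is disturbed (moved more than 3 cm) (distance of any of resin_bottle, carton, scraper from where it was at the start of the episode above 0.03 m).
It fails at once if the floor opens under a print while the tote is not beneath the hopper (more than 8 cm off) (value of joint floor above 0.2 rad and ((x of knob1_center in the frame of hopper between -0.058 and 0.058 m and y of knob1_center in the frame of hopper between -0.063 and 0.063 m and z of knob1_center in the frame of hopper between 0.16 and 0.225 m) or (x of block1_center in the frame of hopper between -0.058 and 0.058 m and y of block1_center in the frame of hopper between -0.063 and 0.063 m and z of block1_center in the frame of hopper between 0.16 and 0.225 m) or (x of bracket1_center in the frame of hopper between -0.058 and 0.058 m and y of bracket1_center in the frame of hopper between -0.063 and 0.063 m and z of bracket1_center in the frame of hopper between 0.16 and 0.225 m) or (x of block2_center in the frame of hopper between -0.058 and 0.058 m and y of block2_center in the frame of hopper between -0.063 and 0.063 m and z of block2_center in the frame of hopper between 0.16 and 0.225 m) or (x of knob2_center in the frame of hopper between -0.058 and 0.058 m and y of knob2_center in the frame of hopper between -0.063 and 0.063 m and z of knob2_center in the frame of hopper between 0.16 and 0.225 m) or (x of bracket2_center in the frame of hopper between -0.058 and 0.058 m and y of bracket2_center in the frame of hopper between -0.063 and 0.063 m and z of bracket2_center in the frame of hopper between 0.16 and 0.225 m)) and not (x of tote_center in the frame of hopper between -0.115 and 0.045 m and y of tote_center in the frame of hopper between -0.105 and 0.055 m and height (world z) of tote_center below 0.035 m)).
Of knob1, block1, bracket1, block2 only 2 to 4 are there at a start; the rules pass over those that are not, and their reading is None.
Of knob2, bracket2 only 1 to 2 are there at a start; the rules pass over those that are not, and their reading is None.
At some moment in a run one of knob1, block1, bracket1, block2, knob2, bracket2, tote may be knocked a few centimetres aside while the robot is not near it.
It also fails if it takes over 200 s, if anything falls off the work surface, if the arm or the gripper's body presses on something with over 40 N, if the wrist force passes 120 N, or if a joint passes its speed limit or range.

## Working session

There is one attempt and no reset: what is moved stays moved. The work goes in short steps, Python scripts to look and compute and a shell command to move; the robot and the scene stay as the last step left them, time stands still between calls to the robot, and variables do not carry over. Pictures are saved under pics/ and viewed, at most 14 in all, crops included, and the job is handed in when it is done.

```bash
ls; mkdir -p pics; python3 - <<'E'
from bench import r
import cv2,numpy as np
for n in("side","top"):
    im=r.snapshot(n); cv2.imwrite(f"pics/{n}0.png",cv2.resize(im[:,:,::-1],(800,600),interpolation=cv2.INTER_CUBIC))
    p=r.camera_params(n); print(n,{k:np.round(np.array(v),3).tolist() for k,v in p.items()})
print(r.sense(), r.tcp_to_grasp)
E
```

```text
pics
side {'fx': 363.473, 'fy': 363.473, 'cx': 259.672, 'cy': 194.442, 'D': [-0.017, 0.0, 0.0, 0.0, 0.0], 'R': [[-0.971, -0.241, -0.01], [-0.14, 0.595, -0.792], [0.196, -0.767, -0.611]], 't': [492.207, 208.563, 859.346]}
top {'fx': 389.732, 'fy': 389.732, 'cx': 248.072, 'cy': 191.291, 'D': [-0.027, 0.0, 0.0, 0.0, 0.0], 'R': [[0.127, -0.992, 0.003], [-0.967, -0.124, -0.223], [0.222, 0.026, -0.975]], 't': [-72.49, 535.916, 1211.712]}
{'time': 0.1, 'joint_pos': array([-7.07834255e+01,  7.51222150e+00,  8.53258741e+01,  7.31622958e-05,
        8.72641081e+01, -4.89234857e+00]), 'qd': array([-0.0147906 , -0.08145758, -0.17646761,  0.09053043,  0.09777695,
       -0.03075935]), 'joint_efforts': array([ 1.88450547e-03, -5.70953715e+01, -5.01940870e+01, -1.87558439e-04,
        8.12741462e-03, -1.25879556e-04]), 'tool_pos': array([ 244.93485837, -547.14411283,  230.30718068]), 'tcp_rot': array([-1.79898175e+02, -8.78913334e-03,  2.41089117e+01]), 'ft_force': array([ 0.37679565, -0.41656791,  0.49932945]), 'wrist_torque': array([ 0.01382327, -0.01255254, -0.00834092]), 'grip_force': 0.0, 'finger_gap': 85.29249211530013} 18.700000000000003
```

View pics/top0.png

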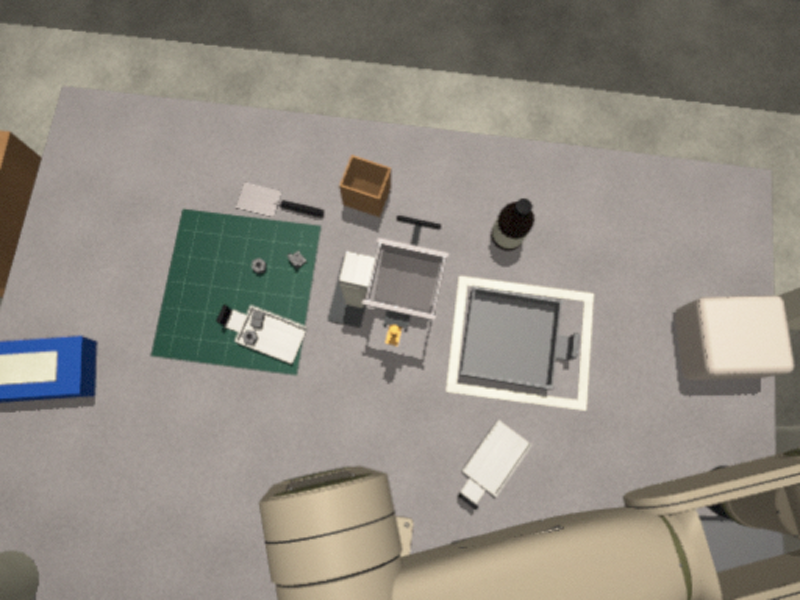

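View pics/side0.png

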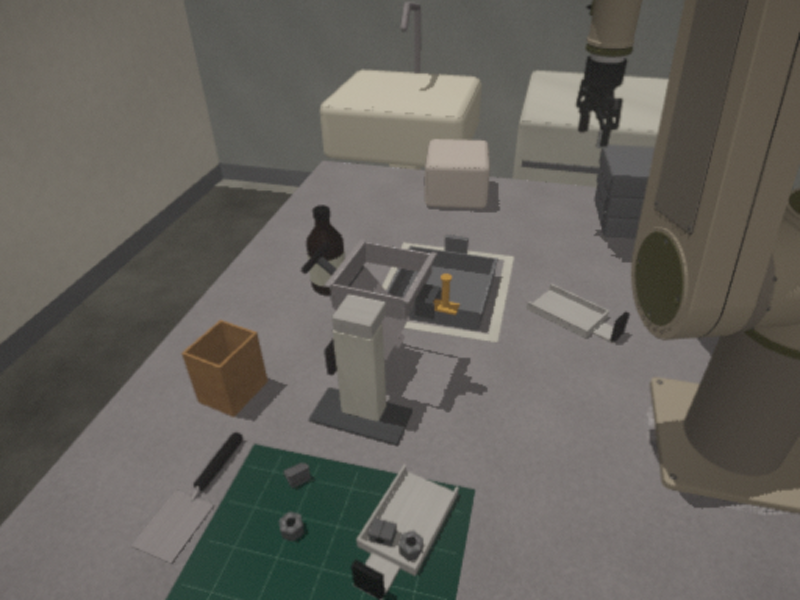

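Top view: the tray on the mat is at about (265,333) with a block and a knob in it. The loose knob is at (258,266) and the loose bracket at (297,260). The hopper is at (408,280) and the tote in its bay at (510,340). The second tray, at (497,460), is the decoy.

```bash
cat > h.py <<'E'
from bench import r
import cv2,numpy as np
from scipy.spatial.transform import Rotation as Ro
def K(n):
    p=r.camera_params(n); return np.array([[p["fx"],0,p["cx"]],[0,p["fy"],p["cy"]],[0,0,1.]]),np.array(p["D"],float),np.array(p["R"]),np.array(p["t"],float)
def w(n,pts,z):   # full-res pixels -> world at height z
    k,d,R,t=K(n); u=cv2.undistortPoints(np.array(pts,float).reshape(-1,1,2),k,d).reshape(-1,2)
    c=-R.T@t; v=np.c_[u,np.ones(len(u))]@R; return c+v*((z-c[2])/v[:,2])[:,None]
def px(n,X):
    k,d,R,t=K(n); return cv2.projectPoints(np.array(X,float).reshape(-1,1,3),cv2.Rodrigues(R)[0],t,k,d)[0].reshape(-1,2)
def crop(n,name,x0,y0,x1,y1,s):
    im=r.snapshot(n); cv2.imwrite(f"pics/{name}.png",cv2.resize(im[y0:y1,x0:x1,::-1],None,fx=s,fy=s,interpolation=cv2.INTER_CUBIC))
E
python3 - <<'E'
from h import *
crop("top","c1",90,110,390,270,2.6)
crop("side","c2",110,145,330,384,2.5)
E
```

```text
(no output)
```

View pics/c1.png

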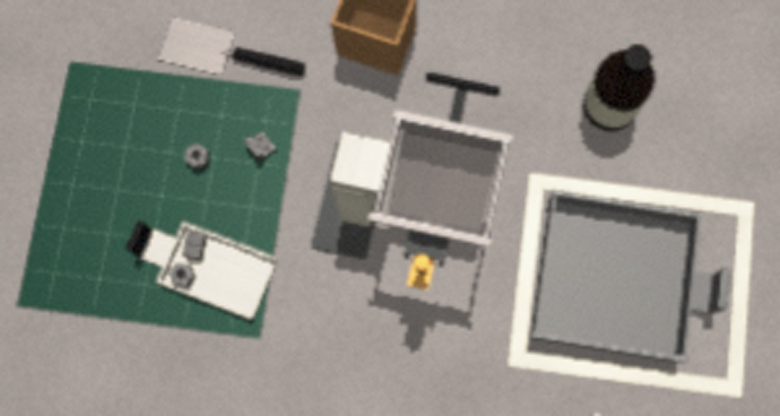

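View pics/c2.png

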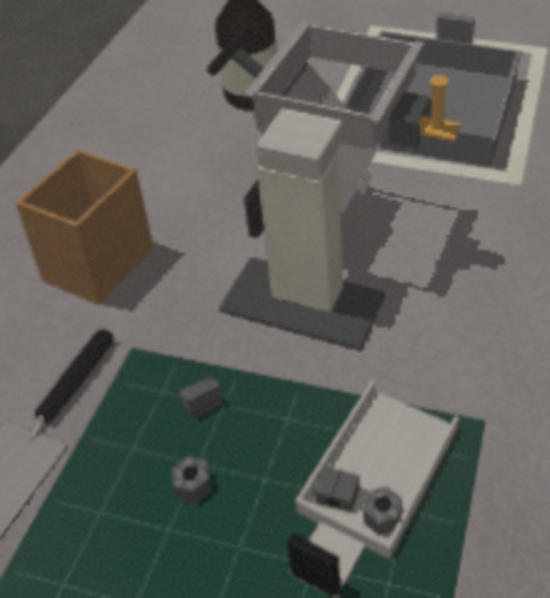

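```bash
python3 - <<'E'
from h import *
np.set_printoptions(precision=1,suppress=True)
f=lambda P:[(x/2.6+90,y/2.6+110) for x,y in P]
g=lambda P:[(x/2.5+110,y/2.5+145) for x,y in P]
for nm,P,z in [("hop",[(397,113),(512,137),(489,241),(370,217)],212),("bar",[(427,77),(498,90)],212),("cap",[(422,258)],219),
 ("trayrim",[(183,223),(158,283),(254,319),(275,260)],20),("traytab",[(140,236)],50),
 ("tote",[(553,195),(697,213),(685,360),(528,350)],45),("totetab",[(715,290)],62),("bay",[(541,189),(740,213),(730,380),(524,355)],0),
 ("knob",[(197,155)],20),("brk",[(260,146)],20),("mat",[(70,63),(300,90),(261,338),(18,305)],0),("traypcs",[(194,245),(180,275)],20),("carton",[(337,20),(415,0)],110),("cart base",[(340,40),(403,72)],0),("bottle foot",[(610,120)],0)]:
    X=w("top",f(P),z); print(nm,X[:,:2].tolist().__repr__() if 0 else X[:,:2].round(0).tolist(), X.mean(0)[:2])
print("side hop",w("side",g([(255,97),(303,27),(422,45),(375,121)]),212)[:,:2], "cap",w("side",g([(438,80)]),219))
print("side tab",w("side",g([(315,540)]),50),"brk",w("side",g([(203,380)]),28))
im=np.hstack([cv2.resize(r.snapshot("top")[145:245,130:215,::-1],(400,470),interpolation=cv2.INTER_CUBIC),cv2.resize(r.snapshot("side")[280:384,165:310,::-1],None,fx=2.75,fy=470/104,interpolation=cv2.INTER_CUBIC)])
print(im.shape);cv2.imwrite("pics/z1.png",im)
E
```

```text
hop [[617.0, 22.0], [606.0, -109.0], [484.0, -97.0], [494.0, 36.0]] [550.3 -36.9]
bar [[664.0, -6.0], [659.0, -88.0]] [661.6 -46.8]
cap [[455.0, -26.0]] [454.8 -26.3]
trayrim [[497.0, 288.0], [416.0, 306.0], [386.0, 177.0], [464.0, 162.0]] [440.8 233.3]
traytab [[468.0, 331.0]] [468.  331.4]
tote [[589.0, -181.0], [589.0, -365.0], [401.0, -363.0], [389.0, -169.0]] [ 491.7 -269.4]
totetab [[489.0, -389.0]] [ 489.4 -389.4]
bay [[607.0, -169.0], [608.0, -434.0], [388.0, -433.0], [386.0, -169.0]] [ 497.2 -301.4]
knob [[590.0, 286.0]] [589.6 286. ]
brk [[612.0, 206.0]] [612.3 205.7]
mat [[702.0, 486.0], [703.0, 168.0], [365.0, 167.0], [366.0, 486.0]] [534.  327.2]
traypcs [[470.0, 269.0], [430.0, 280.0]] [449.9 274.4]
carton [[763.0, 119.0], [803.0, 25.0]] [783.2  71.9]
cart base [[781.0, 125.0], [746.0, 33.0]] [763.8  79.1]
bottle foot [[714.0, -252.0]] [ 714.1 -252.1]
side hop [[608.   33.7]
 [601.8 -91.3]
 [478.  -85.6]
 [493.5  43.5]] cap [[450.  -20.5 219. ]]
side tab [[467.6 337.3  50. ]] brk [[610.4 210.4  28. ]]
(470, 799, 3)
```

View pics/z1.png

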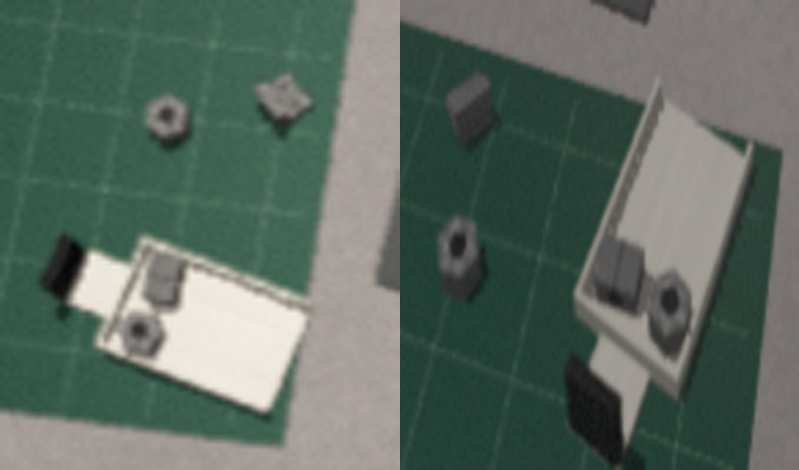

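The tray holds a block near (165,280) and a knob near (142,333), with the loose knob and bracket on the mat. Left to do before moving: I have pose estimates, so I'll go to the lever first. The tool can't tilt, so the tray will be pinched across the tab's width and pivoted on the hopper rim.

```bash
python3 -m handwheel '[[0,0,-0.01,8.04],[0,0,-0.01,8.04],[0,0,-0.005,8.04],[0.03,-0.04,0,0],[0.03,-0.04,0,0],[0.03,-0.04,0,0],[0.03,-0.04,0,0],[0.03,-0.04,0,0],[0.03,-0.04,0,0],[0.03,-0.04,0,0]]' 0 30; python3 -m handwheel '[[0.03,-0.04,0,0],[0.03,-0.04,0,0],[0.03,-0.04,0,0],[0.03,-0.04,0,0],[0.03,-0.03,0,0],[0.03,-0.03,0,0],[0.02,-0.02,0,0],[0,0,0,0],[0,0,0,0]]'
```

```text
time: 1.3
tool_pos: [456.0, -265.9, 256.5]
tcp_rot: [180.0, -0.0, -0.0]
ft_force: [0.6, -0.8, -0.1]
finger_gap: -0.1
grip_force: 0.0
time: 2.2
tool_pos: [655.2, -27.3, 255.7]
tcp_rot: [180.0, 0.1, 0.1]
ft_force: [-1.0, 0.1, 0.9]
finger_gap: -0.1
grip_force: 0.0
```

```bash
python3 -m handwheel '[[0.01,0.016,0,0],[0,0,0.025,0],[0,0,0,0],[0,0,0,0]]'; python3 - <<'E'
from h import *
a=r.snapshot("top")[110:215,200:310,::-1];b=r.snapshot("side")[110:260,170:330,::-1]
cv2.imwrite("pics/l1.png",np.hstack([cv2.resize(a,(400,382),interpolation=cv2.INTER_CUBIC),cv2.resize(b,(400,382),interpolation=cv2.INTER_CUBIC)]))
E
```

```text
time: 2.6
tool_pos: [664.0, -44.5, 230.8]
tcp_rot: [-180.0, 0.1, -0.1]
ft_force: [0.5, -0.4, -0.2]
finger_gap: -0.0
grip_force: 0.0
```

View pics/l1.png

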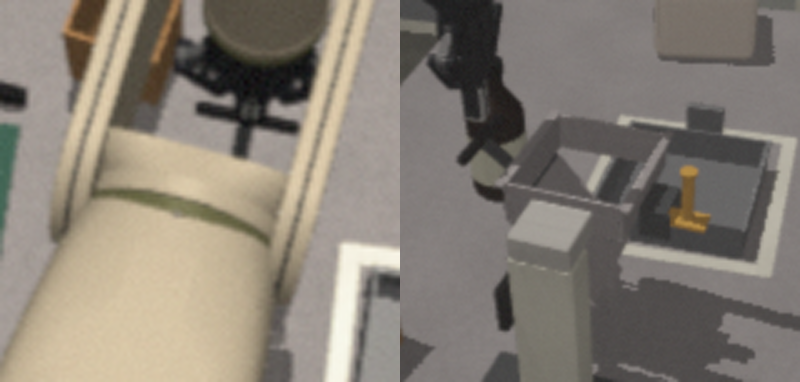

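The closed fingers hang over the middle of the lever bar: top crop (250,110), side crop (480,130). Pressing now.

```bash
python3 -m handwheel '[[0,0,0.01,0],[0.001,0,0.01,0],[0.003,0,0.01,0],[0.003,0,0.01,0],[0.002,0,0.01,0],[0.001,0,0.008,0],[0,0,0.005,0],[0,0,0.003,0],[0,0,0,0]]';python3 -m handwheel '[[0,0,0.003,0],[0,0,0.002,0],[0,0,0.002,0],[0,0,0,0],[0,0,0,0]]'
```

```text
time: 3.6
tool_pos: [675.1, -43.7, 166.6]
tcp_rot: [180.0, -0.0, -0.0]
ft_force: [-5.4, 0.2, 9.6]
finger_gap: 0.1
grip_force: 4.5
time: 4.1
tool_pos: [675.5, -43.7, 159.3]
tcp_rot: [180.0, -0.1, -0.0]
ft_force: [-2.8, 0.3, 8.6]
finger_gap: 0.1
grip_force: 4.5
```

```bash
python3 -m handwheel '[[0,0,0.002,0],[0,0,0,0],[0,0,0,0]]'; python3 -m handwheel '[[0,0,-0.01,0],[0,0,-0.02,0],[0,0,-0.04,0],[0,0,-0.04,0],[0,0,-0.03,0],[-0.03,-0.05,0,0],[-0.03,-0.05,0,0],[-0.03,-0.05,0,0],[-0.03,-0.05,0,0],[-0.02,-0.05,0,0]]' 0.0854;python3 -m handwheel '[[-0.02,-0.05,0,0],[-0.02,-0.05,0,0],[-0.01,-0.04,0,-8],[-0.01,-0.03,0,-8],[0,0,0,-8],[0,0,0,-8],[0,0,0,-8],[0,0,0,-8],[0,0,0,-8],[0,0,0,-8]]'; python3 - <<'E'
from h import *
a=r.snapshot("top")[110:270,90:350,::-1];b=r.snapshot("side")[110:384,110:330,::-1]
cv2.imwrite("pics/l2.png",np.hstack([cv2.resize(a,(520,320),interpolation=cv2.INTER_CUBIC),cv2.resize(b,(257,320),interpolation=cv2.INTER_CUBIC)]))
E
```

```text
time: 4.4
tool_pos: [675.6, -43.7, 159.1]
tcp_rot: [180.0, -0.1, -0.0]
ft_force: [-7.4, 0.5, 18.4]
finger_gap: -0.0
grip_force: 9.0
time: 5.4
tool_pos: [552.0, 175.3, 295.8]
tcp_rot: [180.0, 0.1, -0.0]
ft_force: [0.9, 0.8, -0.4]
finger_gap: 85.5
grip_force: 0.0
time: 6.4
tool_pos: [492.3, 335.3, 295.5]
tcp_rot: [-180.0, 0.1, 64.3]
ft_force: [0.3, -0.3, 0.2]
finger_gap: 85.3
grip_force: 0.0
```

View pics/l2.png

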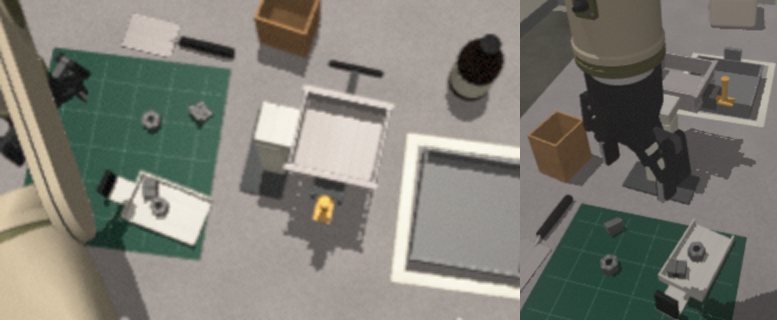

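The floor is latched: it shows light in the mouth and the bar is low. The knob on the tray was knocked to mid-tray (160,207), but it is still on the tray. Next I grip the tray tab across its width.

```bash
python3 -m handwheel '[[0,0,0,-6.4],[0,0,0,-6.4],[-0.006,-0.025,0.04,0],[0,0,0.04,0],[0,0,0.04,0],[0,0,0.04,0],[0,0,0.04,0],[0,0,0.04,0],[0,0,0.03,0],[0,0,0,0]]' 0.0854 ; python3 -m handwheel '[[0,0,0.01,0],[0,0,0.002,0],[0,0,0,0]]'
```

```text
time: 7.5
tool_pos: [462.7, 332.7, 20.6]
tcp_rot: [-179.6, 0.4, 76.6]
ft_force: [-1.8, -0.7, -0.4]
finger_gap: 85.5
grip_force: 0.0
time: 7.8
tool_pos: [467.9, 335.9, 15.7]
tcp_rot: [179.9, -0.1, 76.7]
ft_force: [-0.1, 0.5, -0.2]
finger_gap: 85.7
grip_force: 0.0
```

```bash
python3 - <<'E'
from h import *
print(px("top",[[466,335,14]]),r.sense()["tool_pos"])
crop("side","t1",190,190,390,384,3)
E
```

```text
[[145.44747038 203.36164184]] [467.89257411 335.85263158  15.74889539]
```

View pics/t1.png

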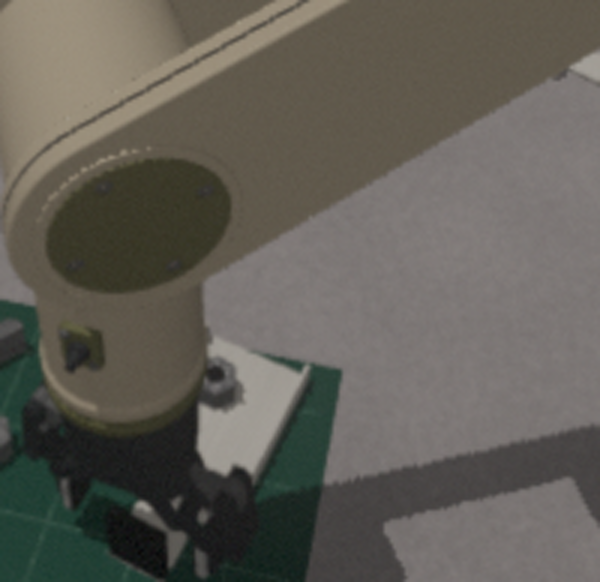

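The tab at about (137,540) sits between the fingertips at (70,505) and (203,575), so the grip is centred.

```bash
python3 -m handwheel '[[0,0,0,0],[0,0,0,0],[0,0,0,0],[0,0,0,0],[0,0,0,0],[0,0,0,0]]' 0.02 120; python3 -m handwheel '[[0,0,-0.003,0],[0,0,-0.005,0],[0,0,-0.01,0],[0,0,-0.01,0],[0,0,-0.01,0],[0,0,0,0]]'
python3 - <<'E'
from h import *
crop("side","t2",190,190,390,384,2)
E
```

```text
time: 8.45
tool_pos: [467.5, 335.7, 15.2]
tcp_rot: [179.9, -0.1, 76.8]
ft_force: [-1.0, 0.1, 6.4]
finger_gap: 37.9
grip_force: 120.8
time: 9.05
tool_pos: [468.4, 336.1, 54.9]
tcp_rot: [179.8, -0.2, 76.8]
ft_force: [0.2, -0.4, -1.5]
finger_gap: 38.0
grip_force: 120.4
```

View pics/t2.png

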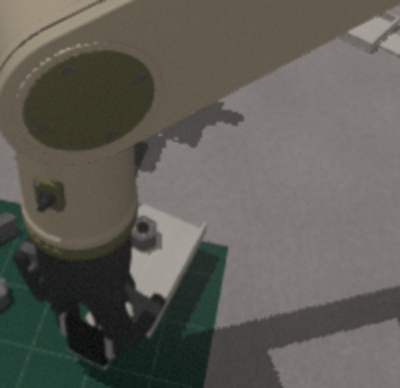

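The tray lifts level, with the gap at 38 mm and the parts still on it. I carry it up and over to the hopper smoothly.

```bash
python3 -m handwheel '[[0,0,-0.01,-0.4],[0,0,-0.016,-0.8],[0,0,-0.022,-1],[0,0,-0.027,-1],[0,0,-0.028,-1],[0,0,-0.028,-1],[0,0,-0.027,-1],[0,0,-0.022,-1],[0,0,-0.015,-0.7],[0,0,-0.01,-0.3]]'; python3 -m handwheel '[[-0.007,0.006,0,0],[-0.012,0.009,0,0],[-0.016,0.012,0,0],[-0.019,0.015,0,0],[-0.019,0.015,0,0],[-0.019,0.015,0,0],[-0.019,0.015,0,0],[-0.016,0.012,0,0],[-0.012,0.009,0,0],[-0.008,0.005,0,0]]';  python3 -m handwheel '[[0,0,0,0],[0,0,0,0]]'
python3 - <<'E'
from h import *
a=r.snapshot("top")[110:260,130:340,::-1];b=r.snapshot("side")[90:290,150:350,::-1]
cv2.imwrite("pics/t3.png",np.hstack([cv2.resize(a,(420,300),interpolation=cv2.INTER_CUBIC),cv2.resize(b,(300,300),interpolation=cv2.INTER_CUBIC)]))
E
```

```text
time: 10.1
tool_pos: [467.2, 335.5, 259.5]
tcp_rot: [179.9, -0.1, 85.0]
ft_force: [-0.0, 0.2, -2.0]
finger_gap: 37.8
grip_force: 120.6
time: 11.1
tool_pos: [566.8, 177.0, 255.8]
tcp_rot: [-179.9, 0.1, 84.9]
ft_force: [0.2, 0.6, -2.6]
finger_gap: 38.0
grip_force: 120.6
time: 11.3
tool_pos: [566.3, 179.2, 256.9]
tcp_rot: [-180.0, -0.0, 85.0]
ft_force: [0.1, 0.4, -2.4]
finger_gap: 37.9
grip_force: 120.6
```

View pics/t3.png

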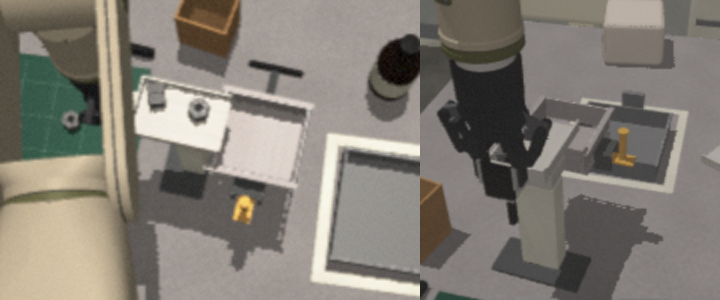

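```bash
python3 - <<'E'
from h import *
np.set_printoptions(precision=0,suppress=True)
f=lambda P:[(x/2+130,y/2+110) for x,y in P]
print("rim",w("top",f([(228,88),(313,104),(294,187),(206,170)]),212)[:,:2])
print("edge",w("top",f([(231,92),(210,154)]),255)[:,:2], "far",w("top",f([(143,76),(134,133)]),260)[:,:2])
print("bar",w("top",f([(249,64),(303,74)]),159)[:,:2])
print(px("top",[[566+.09*-106-.09*0,179-171,245]])*2-np.array([260,220]))
E
```

```text
rim [[ 616.   18.]
 [ 608. -108.]
 [ 481.  -94.]
 [ 490.   34.]]
edge [[597.  11.]
 [504.  28.]] far [[603. 137.]
 [519. 136.]]
bar [[676.  -6.]
 [671. -91.]]
[[230. 122.]]
```

```bash
python3 -m handwheel '[[0,0,0,0],[0,0,0,0],[0,0,0,0],[0,0,0,0]]' - 20; python3 - <<'E'
from h import *
print(r.sense()["wrist_torque"])
a=r.snapshot("top")[110:260,130:340,::-1];b=r.snapshot("side")[90:290,150:350,::-1]
cv2.imwrite("pics/t4.png",np.hstack([cv2.resize(a,(420,300),interpolation=cv2.INTER_CUBIC),cv2.resize(b,(300,300),interpolation=cv2.INTER_CUBIC)]))
E
```

```text
time: 11.8
tool_pos: [566.5, 179.2, 257.3]
tcp_rot: [180.0, -0.0, 85.0]
ft_force: [-0.1, 0.7, -1.8]
finger_gap: 38.0
grip_force: 120.6
[ 0.14674884  0.02286923 -0.04486378]
```

View pics/t4.png

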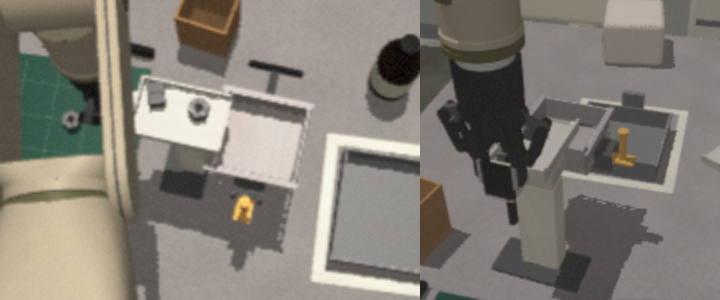

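Nothing changed: the grip still reads 120 N and the tray is still level with its edge just past the rim. I'll set the opening and force together and measure the sag numerically from now on.

```bash
cat >> h.py <<'E'
def asc(n,x0,y0,x1,y1,st=1):  # coarse brightness map as text
    g=cv2.cvtColor(r.snapshot(n),cv2.COLOR_RGB2GRAY)[y0:y1:st,x0:x1:st]
    for row in g: print("".join("%x"%(v>>4) for v in row))
E
python3 -c "
from h import *
asc('top',194,145,252,195,2)"
python3 -m handwheel '[[0,0,0,0],[0,0,0,0],[0,0,0,0],[0,0,0,0]]' 0.035 20; python3 -c "
from h import *
print(r.sense()['wrist_torque']);asc('top',194,145,252,195,2)"
```

```text
555556999999a9999998655569999
4556989a999999999999997679999
455989ccbba999999999999999999
556a777898bdcbaaaa99999999999
556b9888878a879cdcbaa99acdcba
47abd8788beeea97878adcbbcccdd
49ebe8888beeeeeeeaa97789bc768
59dbe88888eeeeeecaaddaba97544
47cee87767eeeeeda799deeeee655
579eec4458eeefec94499eeeee666
55beedaaadeeeee8a68baeeeedc98
46deeeeeeeeeeee96987bfffedddd
46eeeeeeeeeeffec5435eeeeedccd
56eeeeeeeeeeeeeea799eeeeedddc
55deeeeeeeeeeeeeeeeefeeedbccc
45deeeeeeeeeeeeeeeeeefeea7cdd
5568bdeeeeefeeeefeeeeeee89cdd
45579878adeeeeffeeeeeeee69cdd
5458999998779cdeeefefeed6cddd
55599999998566668adeeeeb9dddd
456999a999756666666678b7adddd
557999999965566666665566cdcdd
547999999865566666665666cdddd
556999999855666666665766cdddc
5569a99997555666666b977cccccc
time: 12.35
tool_pos: [566.6, 178.9, 257.3]
tcp_rot: [-180.0, 0.0, 85.0]
ft_force: [-0.0, -0.7, -1.6]
finger_gap: 38.2
grip_force: 120.6
[0.18570168 0.00312057 0.01538246]
45555699999999999998655569999
4557989a999999999999997679999
555a89ccbbaa99999999999999999
455a777897adcbaaaa99a99999999
556c98888679779cdcbaa99acdcba
479ae8788beeeb97878bdcbbcccdd
49ece7888beeeeeeeaa97789bc758
58dbe88888eeeeeecaaddaba97544
48cee87767eeeeeda7a9deeeee755
479eec4458efeffc944aaefeed666
55beed9aadeeefe997899eeeeec88
55deeeeeeeeeeef97a88beeeedcdc
55eeeeeeeeeefefc5445eeffedcdc
45eeeeeeeeeeeeeea899eefeeccdd
55deeeeeeeeeeeeeeeeefffedbcdc
45ceeeeeeeeeeeeeeeeeeeeea6cdd
5468cdeeeeeeeeeeeefeeeee89ccd
45579878aceeeeeffeffeeee69dcd
5558999998779cdeeeefeeed7cdcd
45599999998566668adeeeeb9cddd
4469999999756666666678b8adddd
446999999965666666665566acddd
557999999865566666665666cdddd
546999999855566666665766cdddc
5569a99997555566666b987cccccd
```

```bash
python3 -m handwheel '[[0,0,0,0],[0,0,0,0]]' 0.0388 20; python3 -c "
from h import *
print(r.sense()['wrist_torque'])";python3 -m handwheel '[[0,0,0,0],[0,0,0,0]]' 0.0392 20; python3 -c "
from h import *
print(r.sense()['wrist_torque'])
asc('top',194,145,252,195,3)"
```

```text
time: 12.6
tool_pos: [566.6, 178.9, 257.3]
tcp_rot: [180.0, -0.0, 85.0]
ft_force: [0.3, 0.4, -2.7]
finger_gap: 39.3
grip_force: 57.4
[0.11940693 0.01080707 0.02235757]
time: 12.8
tool_pos: [566.6, 179.0, 257.3]
tcp_rot: [-180.0, -0.0, 85.0]
ft_force: [0.3, -0.1, -2.7]
finger_gap: 39.0
grip_force: 38.3
[ 0.17123858 -0.02910775  0.00390361]
45559999999997556999
559cbaa9999999998999
45a7898bcba99999a999
46aa888aa779dbbacddc
4dbc88beeeeaa778ba6a
5ccc888eeeeaadeed855
59ee458fffc649eeea66
57eeeeeeee9ab8feeccc
4beeeeeefec44bfeeccd
49eeeeeeeeebdeeedccd
48eeeeeeeeeeeeeeaadd
4567adeeeeeeeeee7cdd
458999878deeffee6cdd
5599999666667bed9ddd
4599999566666656addd
5599a98556666566cddd
559a99755666688acdcd
```

```bash
python3 -m handwheel '[[0,0,0,0],[0,0,0,0]]' 0.0395 20; python3 -m handwheel '[[0,0,0,0],[0,0,0,0]]' 0.0397 20; python3 -c "
from h import *
print(r.sense()['wrist_torque'])
asc('top',194,145,252,195,3)"
```

```text
time: 13.05
tool_pos: [566.6, 178.9, 257.3]
tcp_rot: [-180.0, 0.0, 85.0]
ft_force: [0.1, -0.4, -2.9]
finger_gap: 39.4
grip_force: 23.9
time: 13.25
tool_pos: [566.7, 178.9, 257.4]
tcp_rot: [180.0, 0.0, 85.0]
ft_force: [-0.1, 0.7, -2.0]
finger_gap: 39.6
grip_force: 14.7
[ 0.04071197 -0.00091069  0.02329799]
555599a9999997556999
45c9a999999999998999
55b779ca999a9a99a9a9
47b888987bba99aacddc
5dd676eeec778bbab56a
4ae787ceeedbaa979655
47e844deee858cddb666
5aeeaaeeee846bdebccc
5aeeeeeeee487bedaccd
59eeeeeeeec78dedacdd
48eeeeeeeeeeeedccccc
457bdeeeeeeeeddacccd
4589978cdeeeeedacddd
45999996667bdddacddd
55a999956666667acddd
559999855666667cdddd
5599697556666cdccdcd
```

It's hinging at 15 N. I raise the tab and bring it in along the rim arc.

```bash
python3 -m handwheel '[[-0.003,0,-0.007,0],[-0.004,0,-0.008,0],[-0.005,0,-0.008,0],[-0.006,0,-0.008,0],[-0.007,0,-0.008,0],[-0.008,0,-0.008,0],[-0.008,0,-0.007,0],[-0.008,0,-0.006,0],[0,0,0,0],[0,0,0,0]]'; python3 -c "
from h import *
print(r.sense()['wrist_torque'])
asc('top',194,145,290,210,3)"
```

```text
time: 14.3
tool_pos: [562.4, 129.9, 317.3]
tcp_rot: [180.0, -0.0, 85.0]
ft_force: [0.1, -0.3, -1.7]
finger_gap: 39.7
grip_force: 13.5
[-0.06576109 -0.04236417 -0.0117279 ]
33caca48999997556999999532123899
13caca56aa9999a9899999a958975799
13caca4767aa9a99a9aaa99859999999
13caca49ba869aaacddcbaa759999999
13caca4abbba878aa45acddc9aa99999
13c9ca4abbbcba8779554457bdddcba9
22caca4abccbbbbb9666666544458bda
12caca4abbcccbbbbdcc8666666644b9
24caca49bbcccbbbbcdddddc986667aa
56c9ca49bbbccbbb99ddddd98bddd89a
56caca4abbcbbcbb8ddddc9887ddda99
56c9ca49bbbbbbbbaddddb6877ddda9a
56c9ca4567bccbbacddddd6786cddba9
56c9ca4566668bb9ddddddb587cdb9a9
55caca4556666669dddddda446ddaa99
66c9ca455666667addddddd86ddda999
a9caca5556667cddcdddddddddddaaa9
a9caca4554345477acdddcdddddba99a
98b9ba433333345555349ccddcd98a99
87b9ba4323233555553333367bcdb999
98a8a94333233555555554355557aa99
98a8a95555433565545a85555567a999
```

```bash
python3 - <<'E'
from h import *
a=r.snapshot("top")[110:260,130:340,::-1];b=r.snapshot("side")[90:290,150:350,::-1]
cv2.imwrite("pics/t5.png",np.hstack([cv2.resize(a,(448,320),interpolation=cv2.INTER_CUBIC),cv2.resize(b,(320,320),interpolation=cv2.INTER_CUBIC)]))
E
```

```text
(no output)
```

View pics/t5.png

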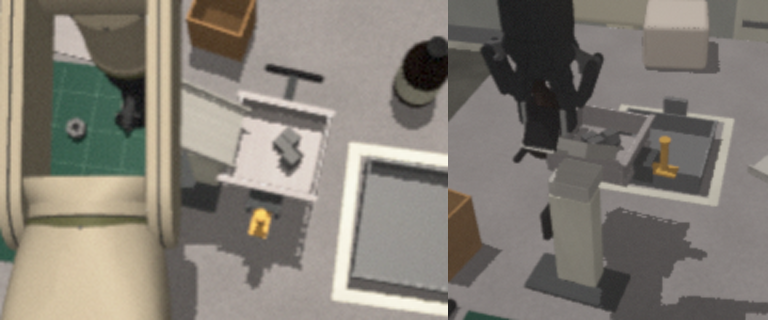

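The tray hangs tipped and empty. Its two prints lie in the hopper at top crop (288,145). Now I clamp hard, lift clear and carry the tray back to the mat.

```bash
python3 -m handwheel '[[0,0,0,0],[0,0,0,0],[0,0,0,0],[0,0,-0.01,0],[0,0,-0.02,0],[0,0,-0.03,0],[0.01,0,0,0],[0.01,0,0,0],[0.01,0,0,0],[0.01,-0.01,0,0]]' 0.02 120; python3 -m handwheel '[[0.01,-0.01,0,0],[0.02,-0.02,0,0],[0.02,-0.02,0,0],[0.02,-0.02,0,0],[0.02,-0.02,0,0],[0.01,-0.012,0,0],[0.01,0,0.03,0],[0,0,0.03,0],[0,0,0.03,0],[0,0,0.03,0]]';python3 -m handwheel '[[0,0,0.03,0],[0,0,0.03,0],[0,0,0.03,0],[0,0,0.015,0],[0,0,0,0],[0,0,0,0]]'; python3 -c "
from h import *
asc('side',200,240,420,384,4)"
```

```text
time: 15.45
tool_pos: [555.5, 171.7, 375.1]
tcp_rot: [-179.8, 0.1, 85.0]
ft_force: [-0.9, 0.5, -2.1]
finger_gap: 37.7
grip_force: 120.7
time: 16.45
tool_pos: [463.2, 289.4, 255.9]
tcp_rot: [-180.0, 0.0, 85.0]
ft_force: [0.0, 0.0, -2.8]
finger_gap: 37.9
grip_force: 120.8
time: 17.05
tool_pos: [464.1, 289.6, 153.3]
tcp_rot: [180.0, -0.0, 85.0]
ft_force: [-0.2, -0.2, -1.4]
finger_gap: 37.7
grip_force: 120.7
8886454556554333255555555888888888888888888888888888888
8888233433433322255555555588888888888888888888888888887
8886222455563222355555555555888888888888888888888888887
8844222222222222355555556886888888888888888888888888887
8754322222222222255555588888888888888888888888888888887
8344222222222222355655588888888888888888888888888888888
4223222222212222258888888888888888888888888888888888889
422322222222222234888888888888888888888888888888888888a
8522222222222222234528888888888888888888888888888888889
8822422222212222333338888888888888888888888888888888889
8862222222221223833238888888888888888888888888888888888
8882222248732222842278888888888888888888888888888888888
88886522188522126222
[... 623 characters left out ...]
8788888888655555555445544444
3334433333332222222222233677877665545455445444545567744
3333333434342222222222233765444454545555445455778888755
3334333333342222222222232444444445455455777888778887884
3333333333332222222222222444444444445787888888888877776
3333333333433322222222222444444444444888788787887787787
3343333333333222222222223444444444444688878887788778777
3343333333333322122222224444444444444578888788888887787
3444333334333322221221224444444444444478888888888887777
3433344334333322221122224444444444444458877888888888787
3333333334433333221222114444444444444448878878888877778
4333333333333443332312224444444444444446888788887887644
4333333343333333434333134444444444454444788877875444444
```

```bash
for i in 1; do python3 -m handwheel '[[0,0,0.008,0],[0,0,0.008,0],[0,0,0.006,0],[0,0,0,0]]'; done; python3 -m handwheel '[[0,0,0.005,0],[0,0,0.003,0],[0,0,0,0]]';python3 -m handwheel '[[0,0,0.003,0],[0,0,0.003,0],[0,0,0,0]]'
```

```text
time: 17.5
tool_pos: [463.0, 288.9, 128.9]
tcp_rot: [-179.9, 0.1, 85.0]
ft_force: [0.0, 0.5, -2.9]
finger_gap: 37.9
grip_force: 120.8
time: 17.8
tool_pos: [463.5, 289.2, 121.7]
tcp_rot: [-180.0, 0.0, 85.0]
ft_force: [0.1, 0.5, -2.3]
finger_gap: 37.9
grip_force: 120.8
time: 18.1
tool_pos: [463.6, 289.2, 115.7]
tcp_rot: [-180.0, 0.0, 85.0]
ft_force: [0.5, 0.6, -2.3]
finger_gap: 37.8
grip_force: 120.8
```

```bash
python3 -m handwheel '[[0,0,0.005,0],[0,0,0.005,0],[0,0,0,0]]';python3 -m handwheel '[[0,0,0.005,0],[0,0,0.005,0],[0,0,0,0]]';python3 -m handwheel '[[0,0,0.005,0],[0,0,0.005,0],[0,0,0,0]]'
```

```text
time: 18.4
tool_pos: [464.0, 289.4, 106.0]
tcp_rot: [180.0, 0.0, 85.0]
ft_force: [0.3, -0.9, 1.3]
finger_gap: 37.7
grip_force: 122.0
time: 18.7
tool_pos: [464.5, 289.9, 96.8]
tcp_rot: [179.9, -0.1, 85.0]
ft_force: [1.8, 1.9, 3.8]
finger_gap: 37.2
grip_force: 122.5
time: 19.0
tool_pos: [464.3, 289.6, 86.6]
tcp_rot: [179.9, -0.0, 85.0]
ft_force: [-0.0, 1.9, 5.4]
finger_gap: 38.0
grip_force: 123.2
```

```bash
python3 -m handwheel '[[0,0,0,0],[0.006,0,0.008,0],[0.005,0,0.01,0],[0.005,0,0.01,0],[0.004,0,0.01,0],[0.004,0,0.01,0],[0.003,0,0.01,0],[0,0,0,0]]' 0.0395 30; python3 -m handwheel '[[0.002,0,0.006,0],[0.001,0,0.004,0],[0,0,0,0]]'; python3 -m handwheel '[[0,0,0.002,0],[0,0,0,0]]'
```

```text
time: 19.8
tool_pos: [464.9, 315.8, 26.0]
tcp_rot: [-179.8, 0.1, 85.0]
ft_force: [-0.8, -0.5, -0.5]
finger_gap: 39.6
grip_force: 22.2
time: 20.1
tool_pos: [466.6, 319.3, 18.2]
tcp_rot: [180.0, -0.0, 85.0]
ft_force: [0.2, -0.7, -1.0]
finger_gap: 39.7
grip_force: 21.8
time: 20.3
tool_pos: [467.0, 319.5, 17.5]
tcp_rot: [179.9, -0.0, 85.0]
ft_force: [-3.3, -1.5, 7.0]
finger_gap: 39.6
grip_force: 22.7
```

```bash
python3 -m handwheel '[[0.006,0,-0.001,0],[0.01,0,0,0],[0.01,0,0,0],[0.004,0,0.001,0],[0,0,0,0]]'; python3 -m handwheel '[[0,0,0,0],[0,0,0,0],[0,0,0,0],[0,0,-0.04,0],[0,0,-0.04,0],[0,0,-0.04,0],[0,0,-0.04,0],[0,0,-0.04,0],[0,-0.04,0,8],[0,-0.04,0,8]]' 0.0854;python3 -m handwheel '[[0,-0.04,0,8],[0,-0.04,0,8],[0,0,0,0],[0,0,0,0]]' 
python3 - <<'E'
from h import *
a=r.snapshot("top")[110:260,90:300,::-1];b=r.snapshot("side")[250:384,130:320,::-1]
cv2.imwrite("pics/t6.png",np.vstack([cv2.resize(a,None,fx=2.5,fy=2.5,interpolation=cv2.INTER_CUBIC)[:,:525],cv2.resize(b,(525,225),interpolation=cv2.INTER_CUBIC)]))
E
```

```text
time: 20.8
tool_pos: [470.1, 351.0, 17.6]
tcp_rot: [179.9, -0.1, 85.0]
ft_force: [-0.5, 0.7, 5.8]
finger_gap: 40.2
grip_force: 22.6
time: 21.8
tool_pos: [390.8, 361.7, 218.2]
tcp_rot: [179.9, -0.2, 68.6]
ft_force: [-0.1, 0.2, 0.1]
finger_gap: 85.4
grip_force: 0.0
time: 22.2
tool_pos: [317.3, 395.7, 216.3]
tcp_rot: [180.0, -0.0, 53.2]
ft_force: [-0.1, 0.2, 0.5]
finger_gap: 85.1
grip_force: 0.0
```

View pics/t6.png

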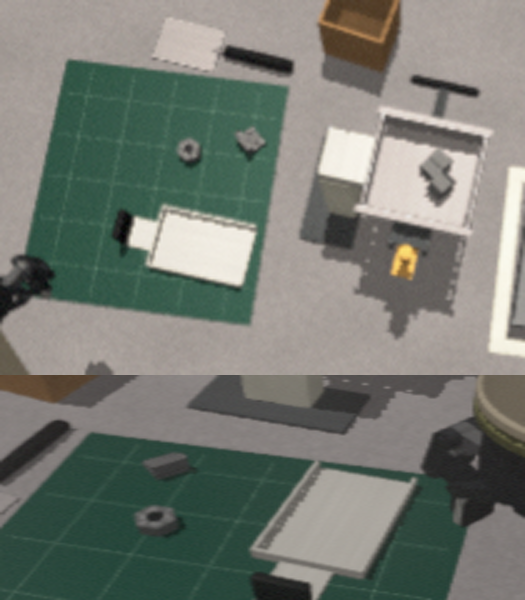

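The tray is flat on the mat, with both prints in the hopper. The loose knob is at (189,151) and the bracket at (250,139). Next I segment the loose parts and take one final zoom.

```bash
python3 - <<'E'
from h import *
np.set_printoptions(precision=1,suppress=True)
T=np.mean([r.snapshot("top").astype(float) for _ in range(4)],0);S=np.mean([r.snapshot("side").astype(float) for _ in range(4)],0)
def seg(n,I,box,z):
    x0,y0,x1,y1=box; a=I[y0:y1,x0:x1]; a=cv2.resize(a,None,fx=8,fy=8,interpolation=cv2.INTER_CUBIC)
    m=((a[:,:,1]-a[:,:,0])<18).astype(np.uint8)
    k,l,s,c=cv2.connectedComponentsWithStats(m)
    i=1+np.argmax(s[1:,4]); pts=np.argwhere(l==i)[:,::-1]
    W=w(n,(pts+.5)/8-.5+[x0,y0],z)[:,:2].astype(np.float32)
    (cx,cy),(ww,hh),ang=cv2.minAreaRect(W); print(n,box,"mean",W.mean(0),"rect",cx,cy,ww,hh,ang)
    g=(a.mean(2)); g=np.clip((g-20)*1.6,0,255); return cv2.resize(g.astype(np.uint8),(380,280)) 
c=w("top",[(165.6,170.4),(190,165.6)],10); print(c)
ims=[]
for p in c:
    u=px("top",[p])[0].astype(int); v=px("side",[p])[0].astype(int)
    ims.append(np.hstack([seg("top",T,(u[0]-11,u[1]-9,u[0]+12,u[1]+9),15),seg("side",S,(v[0]-15,v[1]-13,v[0]+16,v[1]+13),10)]))
cv2.imwrite("pics/z2.png",np.vstack(ims))
E
```

```text
[[589.3 288.6  10. ]
 [617.  207.9  10. ]]
top (np.int64(154), np.int64(161), np.int64(177), np.int64(179)) mean [589.3 288.5] rect 589.5359497070312 288.8340148925781 38.220977783203125 32.9969482421875 60.32695007324219
side (np.int64(172), np.int64(322), np.int64(203), np.int64(348)) mean [589.3 292.3] rect 589.359375 292.0242919921875 33.01493835449219 45.68600845336914 41.07874298095703
top (np.int64(179), np.int64(156), np.int64(202), np.int64(174)) mean [614.5 208.4] rect 616.1748657226562 209.7233123779297 40.74528503417969 32.45054626464844 46.69853973388672
side (np.int64(174), np.int64(287), np.int64(205), np.int64(313)) mean [612.4 215.6] rect 611.381591796875 214.90927124023438 37.47233200073242 40.9182014465332 47.37687683105469
```

View pics/z2.png

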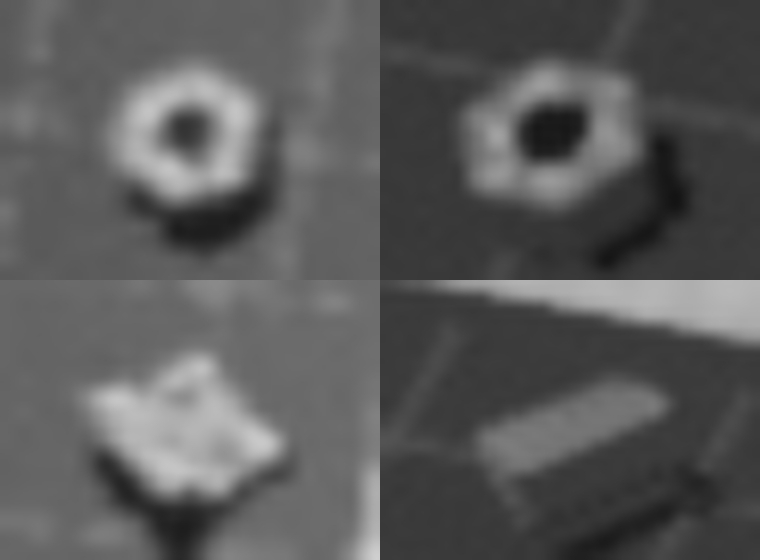

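```bash
python3 - <<'E'
from h import *
np.set_printoptions(precision=1,suppress=True)
def S(x0,y0,P,oy): return [((x-380)/380*31+x0-.5,(y-oy)/280*26+y0-.5) for x,y in P]
k=w("side",S(172,322,[(550,62),(634,82),(640,150),(552,208),(472,188),(464,112)],0),20)[:,:2]
d=k-k.mean(0);a=np.degrees(np.arctan2(d[:,1],d[:,0]));print("knob",k.mean(0),np.hypot(*d.T),a,"vertex mod60",np.degrees(np.angle(np.exp(6j*np.radians(a)).mean()))/6)
b=w("side",S(174,287,[(480,440),(620,380),(670,405),(515,472)],280),28)[:,:2];print("strip",b,b.mean(0))
def T(x0,y0,P,oy): return [(x/380*23+x0-.5,(y-oy)/280*18+y0-.5) for x,y in P]
print("top",w("top",T(179,156,[(85,400),(205,355),(285,445),(190,495)],280),18)[:,:2])
k=w("top",T(154,161,[(195,66),(262,98),(245,182),(190,203),(125,172),(118,95)],0),20)[:,:2]
d=k-k.mean(0);a=np.degrees(np.arctan2(d[:,1],d[:,0]));print("knobT",k.mean(0),np.hypot(*d.T),"vertex mod60",np.degrees(np.angle(np.exp(6j*np.radians(a)).mean()))/6)
E
```

```text
knob [590.2 292.3] [15.3 16.1 15.6 15.5 16.  16.1] [ -65.6 -124.6 -179.3  112.9   58.5   -2.1] vertex mod60 -3.3665711631305073
strip [[626.3 226. ]
 [607.6 206.4]
 [596.5 210. ]
 [617.2 231.7]] [611.9 218.5]
top [[620.5 229.5]
 [633.9 206.4]
 [615.5 186.6]
 [601.7 204.3]]
knobT [590.6 289. ] [16.  17.1 16.  15.3 15.3 17.9] vertex mod60 6.259888520167224
```

```bash
python3 -m handwheel '[[0,0,0,-6.8],[0.005,0.035,0,0],[0.005,0.035,0,0],[0.005,0.035,0,0],[0.005,0.035,0,0],[0.005,0.035,0,0],[0.005,0.035,0,0],[0.005,0.035,0,0],[0.005,0.035,0.05,0],[0.005,0.01,0.05,0]]' 0.062 ; python3 -m handwheel '[[0,0,0.03,0],[0,0,0,0],[0,0,0,0],[0,0,0,0]]'
```

```text
time: 23.7
tool_pos: [589.9, 289.7, 128.9]
tcp_rot: [179.7, -0.3, 59.7]
ft_force: [0.7, 0.7, 0.3]
finger_gap: 61.8
grip_force: 0.0
time: 24.1
tool_pos: [586.5, 291.7, 99.9]
tcp_rot: [179.8, -0.2, 59.8]
ft_force: [-0.8, 0.7, -0.0]
finger_gap: 61.9
grip_force: 0.0
```

```bash
python3 -m handwheel '[[0,0.004,0.03,0],[0,0,0.03,0],[0,0,0.025,0],[0,0,0.01,0],[0,0,0.002,0],[0,0,0,0],[0,0,0,0]]'; python3 -m handwheel '[[0,0,0,0],[0,0,0,0],[0,0,0,0],[0,0,0,0],[0,0,0,0]]' 0.01 35
```

```text
time: 24.8
tool_pos: [590.0, 289.5, 2.2]
tcp_rot: [179.9, -0.2, 59.8]
ft_force: [0.8, 0.0, 0.3]
finger_gap: 62.0
grip_force: 0.0
time: 25.3
tool_pos: [589.1, 289.0, 0.7]
tcp_rot: [179.9, -0.1, 59.8]
ft_force: [0.0, -0.5, 6.4]
finger_gap: 27.3
grip_force: 35.4
```

```bash
python3 -m handwheel '[[0,0,-0.01,0],[0,0,-0.03,0],[0,0,-0.04,0],[0,0,-0.04,0],[0,0,-0.04,-8.4],[0,0,-0.04,-8.4],[0,0,-0.04,-8.4],[0,0,-0.02,0],[-0.02,0,0,0],[-0.03,-0.002,0,0]]'; python3 -m handwheel '[[-0.04,-0.002,0,0],[-0.04,-0.002,0,0],[-0.04,-0.002,0,0],[-0.04,-0.002,0,0],[-0.04,-0.001,0,0],[-0.03,0,0,0],[-0.015,0,0,0],[0,0,0,0],[0,0,0,0]]'
```

```text
time: 26.3
tool_pos: [582.2, 239.9, 261.3]
tcp_rot: [179.9, -0.1, 85.1]
ft_force: [-0.0, -0.8, -0.5]
finger_gap: 27.0
grip_force: 34.7
time: 27.2
tool_pos: [551.7, -3.6, 259.8]
tcp_rot: [-180.0, -0.0, 85.0]
ft_force: [0.6, -0.0, -0.9]
finger_gap: 27.4
grip_force: 34.7
```

```bash
python3 -m handwheel '[[0,0,0.025,0],[0,0,0.02,0],[0,0,0.008,0],[0,0,0,0],[0,0,0,0]]'; python3 -m handwheel '[[0,0,0,0],[0,0,0,0],[0,0,0,0],[0,0,-0.02,0],[0,0,-0.03,0],[0.02,0.006,0,0],[0.04,0.01,0,0],[0.04,0.01,0,0],[0.04,0.01,0,0],[0.04,0.01,0,0]]' 0.045;python3 -m handwheel '[[0.03,0,0,0],[0.01,0,0,-8.5],[0,0,0,-8.5],[0,0,0.03,-8.5],[0,0,0.04,-8.5],[0,0,0.04,-8.5],[0,0,0.04,-8.5],[0,0,0,0],[0,0,0,0],[0,0,0,0]]' 0.062; python3 -c "
from h import *
asc('top',235,145,300,205,2)"
```

```text
time: 27.7
tool_pos: [552.1, -3.4, 207.5]
tcp_rot: [180.0, -0.0, 85.0]
ft_force: [-0.3, -0.3, 0.1]
finger_gap: 26.9
grip_force: 34.7
time: 28.7
tool_pos: [613.7, 172.6, 257.1]
tcp_rot: [180.0, -0.0, 85.0]
ft_force: [-0.0, 0.2, 0.4]
finger_gap: 45.0
grip_force: 0.0
time: 29.7
tool_pos: [618.7, 211.5, 110.2]
tcp_rot: [179.8, 0.1, 135.8]
ft_force: [0.7, 0.4, 0.7]
finger_gap: 62.0
grip_force: 0.0
65558999999998543222234899999aa99
98659999999999965675422699999a999
999999999999999558999989999999999
9999a9999999998559999999999999999
999bddbbaa99998569999999999999999
a999dbcdddcbaa6579999999999999999
99999456abcdddcaaa999999999999999
aaaa655444567bccdddcbaa9999999999
aaaa76656544444559bbddddcb9999999
baaa666665665655444457abcda999999
eed9acb88666666655555444999999999
eed7ccdcccb8886666666555999a9aa99
eeb7cccccdddddc988666667999999999
eea9cdcccddddd98acddb987b99999999
eeaaccbaccddc97889cdddd9b99999999
ed8bcaa99bcc987887cdddda999999aaa
ec7cba648ada688765ddddca999a9ceed
ea8ca987a9db468869ddddba99999cfff
ebaca88a87dda57886adddab99999dfee
a8bdc6444addd978887dddaa99999dffb
97cccb86acddc647859ddda99999aeffa
88ddcddcddddc64446cddca99999aefea
9adccdddcdddda645bdddb999999aefe9
9bccdddcddddddb6addddaa99999affe8
dccccdcdcddddddcdddddaa99999bffe9
8bbcddcdcccdddddddddca999999cffd8
655679bccdccccdcddddb9999999cffd7
5555554347abcddccccc9a9a9999dffb7
557655322233459bccdccb999999dffa5
5565555433232356668abca99999effa5
```

```bash
python3 -m handwheel '[[0,-0.002,0.03,0],[0,0,0.03,0],[0,0,0.03,0],[0,0,0.013,0],[0,0,0.004,0],[0,0,0,0],[0,0,0,0]]'; python3 -m handwheel '[[0,0,0,0],[0,0,0,0],[0,0,0,0],[0,0,0,0],[0,0,0,0]]' 0.01 35
```

```text
time: 30.45
tool_pos: [617.1, 210.0, 2.1]
tcp_rot: [179.8, 0.1, 136.0]
ft_force: [0.4, 0.6, -0.0]
finger_gap: 62.0
grip_force: 0.0
time: 30.95
tool_pos: [616.2, 209.8, 1.0]
tcp_rot: [179.9, 0.1, 136.0]
ft_force: [-0.4, 0.3, 5.4]
finger_gap: 29.3
grip_force: 35.1
```

```bash
python3 -m handwheel '[[0,0,-0.01,0],[0,0,-0.03,0],[0,0,-0.04,0],[0,0,-0.04,-8],[0,0,-0.04,-8],[0,0,-0.04,-8],[0,0,-0.04,-8],[0,0,-0.02,-7],[0.005,-0.02,0,0],[0.01,-0.035,0,0]]'; python3 -m handwheel '[[0.01,-0.035,0,0],[0.01,-0.035,0,0],[0.01,-0.035,0,0],[0.01,-0.035,0,0],[0.01,-0.03,0,0],[0.006,-0.02,0,0],[0,0,0,0],[0,0,0,0]]'
```

```text
time: 31.95
tool_pos: [595.9, 157.2, 261.4]
tcp_rot: [179.9, 0.1, 175.1]
ft_force: [-0.3, -0.1, -1.2]
finger_gap: 29.5
grip_force: 34.6
time: 32.75
tool_pos: [523.2, -28.3, 260.2]
tcp_rot: [180.0, 0.0, 174.9]
ft_force: [0.0, 0.2, -0.3]
finger_gap: 29.5
grip_force: 34.6
```

```bash
python3 -m handwheel '[[0,0,0.025,0],[0,0,0.02,0],[0,0,0.005,0],[0,0,0,0],[0,0,0,0]]'; python3 -m handwheel '[[0,0,0,0],[0,0,0,0],[0,0,0,0],[0,0,-0.02,0],[0,0,-0.03,0],[0,-0.03,0,0],[0,-0.05,0,0],[0,-0.05,0,0],[0,-0.05,0,0],[0,-0.05,0,0]]' 0.045;python3 -m handwheel '[[0,-0.05,0,0],[0,-0.05,0,-5],[0,-0.03,0,0],[0,0,0,0],[0,0,0,0],[0,0,0,0]]' 0.036; python3 -c "
from h import *
asc('top',235,145,300,205,2)
print('tray');asc('top',130,180,200,235,3)
np.set_printoptions(precision=0,suppress=True)
I=np.mean([r.snapshot('top').astype(float) for _ in range(3)],0)
cv2.imwrite('/tmp/T.png',I[:,:,::-1])
asc('top',285,175,385,265,2)"
```

```text
time: 33.25
tool_pos: [523.8, -27.8, 210.8]
tcp_rot: [180.0, 0.1, 175.0]
ft_force: [0.4, -0.5, -1.1]
finger_gap: 29.1
grip_force: 34.6
time: 34.25
tool_pos: [502.7, -259.4, 260.2]
tcp_rot: [-180.0, 0.1, 175.0]
ft_force: [0.5, 1.2, 1.5]
finger_gap: 45.1
grip_force: 0.0
time: 34.85
tool_pos: [494.6, -386.3, 259.8]
tcp_rot: [180.0, 0.0, -180.0]
ft_force: [0.4, 0.8, 0.2]
finger_gap: 36.0
grip_force: 0.0
65558a99999a985432122348a99aaaaaa
9876999a9a99aa96577542169aaaaaaa9
999999aa99a99a9558a999899999999aa
aa9aaaaaaaa99a8559a9999999999a99a
aaabddcbaaaaa98569999999999999999
9aaadcdddddbba6579999999999999999
aa9aa556accdddcbaaa99999999999aa9
aaaa654444567bcddddcbaaa999999999
aaaa76655544444569cbddddcba99a9a9
cbaa766666666655444567acddaaaaa99
ffeaacb886666666655454449aaa9aaaa
ffd8cdddddb998766666655599aaaaaaa
ffb7cdddddddddc998666667aaaaaaaaa
fea9dddddddddd99adddb998b9aaaaaaa
feabdccbcdddd98999dddddaba9aaaaaa
fd8ccaaabcdda88887cdddda9aaaaaaaa
fd7cba548adb688775ddddda9aaaaceed
fa9da978a9db569886cdddcaaaaa9cfff
ebada8ab97dda478887cddbba9a99dfff
a8bdc6445addda48986bddaaa99aadffb
98cddb868cddda447
[... 2515 characters left out ...]
aaabbbbbbbbbb8778cccc
affe6655565555556788976789aaaabbbbbbbbbbbbb8778ccc
bffea98766665655555567889aaabbbbbbbbbbbbbbca7778cc
cffffeeeeddb976665567899aaabbbbbbbbbbbbccbcca7778c
ceeeeeeffffffffeb66789aababbbbbbbbcccbcbccccca7769
aacddeeeeffffffc7789aaabbbbbcbbccccccccccccccb9766
999a9aaaabcdeea6789aabbbbbccccbccccccccccccbbbba66
aaaaa9aa99aa976789aabbbbbccccccccccccccccccbbbbb96
999999aaaaa86789aaabbbbbcccccccccccccccccbbbbbbbb8
999a99aa9986789aabbbbbccccccccccccccccccbbbbbbbbbb
999aaa9a976789aabbbbcccccccccccccccccccccccbbbbbbb
999aa9996679aabbbbcccccccccccccccccccccbccbbbbbbbb[ WARN:0@1.114] global loadsave.cpp:1063 imwrite_ Unsupported depth image for selected encoder is fallbacked to CV_8U.
```

All four prints are in the hopper and the tray is flat on the mat. Now the tote: I pinch its tab across the 50 mm width.

```bash
python3 -m handwheel '[[0,0,0,8.5],[0,0,0,8.5],[0,0,0,8.5],[0,0,0,8.5],[0,0,0,8.5],[0,0,0,8.5],[0,0,0,8.5],[0,0,0,8.5],[0,0,0,8.5],[0,0,0,8.5]]' 0.0854; python3 -m handwheel '[[0,0,0,5],[-0.011,0,0.04,0],[0,0,0.04,0],[0,0,0.04,0],[0,0,0.03,0],[0,0,0.02,0],[0,0,0,0],[0,0,0,0]]'; python3 -c "
from h import *
print(px('top',[[495,-398,62],[495,-392,62],[470,-398,62],[520,-398,62]]));asc('side',260,125,330,180,1)"
```

```text
time: 36.15
tool_pos: [494.5, -386.7, 259.8]
tcp_rot: [180.0, 0.0, 94.7]
ft_force: [0.7, 0.3, -0.6]
finger_gap: 85.3
grip_force: 0.0
time: 36.95
tool_pos: [494.5, -397.8, 90.1]
tcp_rot: [-180.0, -0.0, 90.0]
ft_force: [1.0, -0.7, 1.0]
finger_gap: 85.5
grip_force: 0.0
[[367.77509606 220.17704421]
 [365.92089195 219.94418765]
 [367.31060272 227.84626471]
 [368.23307196 212.57408954]]
7777787887532222222222346666544455433344432222222466322224577777787777
7778787887632222222223466676666666665566642222222245322224577777777777
7778888887654432222235666666667666666666664222222222222224577777777777
7878888888777653222236676667666676667766665422222222222224457777777777
7778787787877765322236666666677667666666666653222222222234577777777777
7777877787877665334336666666666666666666666664222222222234457777777777
7777777777777655335335666666666666666666666666322222222344577777777777
7777777777777654335334555555555556566666666666422223344444457777777777
7777777777777764335334444444444444454555555555343234444444457777777777
7777777777777776445334555555555555555555555544453234444444557777777777
777777
[... 2488 characters left out ...]
5788865555444444443444444444444444444444444444664445566666654
5555555556888854566666554444444444443444444444444444444664444566666554
4555555557888654566666666666655544444444444444444444445654444566666544
4444455568887544566666666666666666655444444444444444446654445666666544
5554566688886444566666666666666666666666665554444444446644445666666544
8887777788875444566666678887666666666666666666665555456544445666666544
8888888888865445666666888888866666666666666666666666666444445666665544
8878888888654455666666888888876666666666666666666666666444455666665544
8656689888544455566666788888766666666666666666666666665444456666665544
6555589886444555566666666666666666666666666666666666665444456666665444
```

```bash
python3 -c "
from h import *
print(w('side',[(284.3,150.3),(299,152.5),(291.6,151.5)],62).round(1))
# tote near rim: side
import numpy as np"
```

```text
[[ 519.1 -396.9   62. ]
 [ 468.6 -394.    62. ]
 [ 493.8 -394.8   62. ]]
```

The side image puts the tab at (494,−395), which matches. I go down and grip it.

```bash
python3 -m handwheel '[[0.001,0,0.025,0],[0,0,0.025,0],[0,0,0.013,0],[0,0,0,0],[0,0,0,0]]'; python3 -m handwheel '[[0,0,0,0],[0,0,0,0],[0,0,0,0],[0,0,0,0],[0,0,0,0]]' 0.03 80
```

```text
time: 37.5
tool_pos: [495.0, -397.7, 28.2]
tcp_rot: [179.9, 0.1, 90.0]
ft_force: [1.3, -0.4, -0.1]
finger_gap: 85.1
grip_force: 0.0
time: 38.0
tool_pos: [495.3, -398.1, 28.5]
tcp_rot: [179.9, 0.1, 90.0]
ft_force: [0.2, -0.8, 6.2]
finger_gap: 48.4
grip_force: 82.7
```

```bash
python3 -m handwheel '[[0.01,0,0,0.5],[0.015,0,0,0.5],[0.025,0,0,0.5],[0.025,-0.001,0,0.6],[0.025,-0.001,0,0.6],[0.025,-0.001,0,0.6],[0.025,-0.001,0,0.6],[0.025,-0.001,0,0.6],[0.02,0,0,0.5],[0.014,0,0,0.2]]';python3 -m handwheel '[[0,0,0,0],[0,0,0,0],[0,0,0,0]]'; python3 -c "
from h import *
asc('side',190,120,350,260,3)"
```

```text
time: 39.0
tool_pos: [499.7, -187.9, 28.5]
tcp_rot: [179.8, 0.1, 84.8]
ft_force: [0.3, -5.5, 8.0]
finger_gap: 48.8
grip_force: 83.4
time: 39.3
tool_pos: [499.8, -186.7, 28.1]
tcp_rot: [179.9, -0.1, 84.8]
ft_force: [-0.1, 4.9, 8.8]
finger_gap: 48.6
grip_force: 83.6
788888878888888888888776345555555555777775578888877777
888887778888888887877788745555655555777764578888887777
777778787888888877777788855555555555777765477878787777
787778888888888888777888855555555556777764577777788777
778842378877788888877878755555555555666654558777778878
788622268788888888777787855555555556765555577777778888
777722268878888888877778776555555556888888888777787888
777722267888888888778788745566666546878788888887877778
888722227888878877778888854345444337888788888888777877
888522222888878877788888855433333438887888888888877778
887222222388887777778887852366664237787888888888888788
885222222278888777777887852222222247888888888888888887
88422222227888666978788bb62222222247788788888877777888
884222222268884555555579852222222278888888888777777887
87622222226884455555555555569832227aabbaaa988878787778
8875222246
[... 1049 characters left out ...]
7776664333454466666666634455444477888888
788777325777777776664433334345446666444575544457787787
888788424777777776644343433443334454344787754444478887
888887523777777776644333333334433343445787777544444587
888888622777777776634343334443333343447887777775544445
888888722777777776644433443433343434458887877777775444
888888868777777776644334333434433634578888887777777755
888888888777777776644433433333334534578887887777777787
888888888777777776644444344433436344444577777777777888
888888745677777776644444444454446345544457877777887878
888888444577777776644444444444464444787577778877777777
888886444577777776674444434444443457777777777787778888
787874444577777776543444444444444458777777888888888888
```

The tote sits under the hopper. I release it and go to the bolt post.

```bash
python3 -m handwheel '[[0,0,0,0],[0,0,0,0],[0,0,0,0],[0,0,-0.03,0],[0,0,-0.04,0],[0,0,-0.05,0],[0,0,-0.05,0],[0,0,-0.05,0],[0,0,-0.04,8.5],[0,0,0,8.5]]' 0.0854;python3 -m handwheel '[[0,0,0,-8.5],[0,0,0,-8.5],[0.04,-0.016,0,0],[0.04,-0.016,0,0],[0.04,-0.016,0,0],[0.037,-0.015,0,8.5],[0,0,0,8.5],[0,0,0,8.5],[0,0,0,8.5],[0,0,0,8.5]]' 0.06; python3 -m handwheel '[[0,0,0,8.5],[0,0,0,8.5],[0,0,0,8.5],[0,0,0,8.5],[0,0,0,8.5],[0,0,0,5],[0,0,0,0],[0,0,0,0]]'; python3 -c "
from h import *
asc('top',225,195,275,235,1)
asc('side',250,140,310,220,2)"
```

```text
time: 40.35
tool_pos: [501.2, -189.5, 294.6]
tcp_rot: [179.3, 0.0, 67.4]
ft_force: [1.2, -0.2, -0.1]
finger_gap: 85.2
grip_force: 0.0
time: 41.35
tool_pos: [450.2, -26.7, 286.4]
tcp_rot: [-180.0, 0.0, 42.1]
ft_force: [0.1, 0.2, 0.1]
finger_gap: 60.3
grip_force: 0.0
time: 42.15
tool_pos: [450.3, -26.9, 286.5]
tcp_rot: [180.0, 0.0, -4.9]
ft_force: [0.7, -0.0, 0.7]
finger_gap: 60.3
grip_force: 0.0
54344456676655455555556556666666655555555555556667
32233223334455555555555545566666666655555555555567
22232234322345545545554545556666666555555555555569
22211245422334555555555555555555555555555455555579
32211134312334555555555555555555555555455555555579
32221112112223455555455554555555555555555555555689
32221111112222455555555555555555555555555555556788
23222121233212235555455555555555555555555555556778
32333223444311124555555555555555555555555555435768
32222334554322222355555555555555555555555554223459
2233234554444443223455555555555555555555553212236a
3322334554445674322344555555555555555655432222248b
3222334554444674333223445555655555565443221222359b
333333455444445444432123344445555444332
[... 1877 characters left out ...]
467788888888888878
444588888885578889887888888888
444488669864568778878888888888
433476568744567875578888888888
345555588543357775578888888888
655455787433334456577888888888
865535885333344446578888888888
754548864333444345578888888888
687668853223444345578778887887
555578643334445555578888778888
555555443333335565588888778888
555554443333335886655577888888
555554453333335678887677888878
555554543333335544667788888788
555555543333334445677777878888
554555444444433444444566777778
665455444444444444444444446678
666666554444444444444444444677
666666666655444444444444446578
666666666666665444444444456688
6666666666666666665544444557bb
6666666666666666666666654648ab
666656666666666666666666663457
```

```bash
python3 - <<'E'
from h import *
np.set_printoptions(precision=1,suppress=True)
for n,box in (("top",(235,195,270,235)),("side",(240,140,330,220))):
    I=r.snapshot(n).astype(int); x0,y0,x1,y1=box
    m=(I[:,:,0]-I[:,:,2]>70); m[:y0]=0;m[y1:]=0;m[:,:x0]=0;m[:,x1:]=0
    for y in np.where(m.any(1))[0]: c=np.where(m[y])[0]; print(n,y,c.min(),c.max(),len(c))
for H in ((549,-35),(551,-32)):
    for z in (219,170): print(H,z,[px(n,[[H[0]-99.6,H[1]+9,z]])[0] for n in ("top","side")])
E
```

```text
top 211 248 253 6
top 212 248 256 9
top 213 248 256 9
top 214 247 256 10
top 215 247 255 9
top 216 247 255 9
top 217 247 255 9
top 218 246 255 10
top 219 247 254 8
top 220 252 254 3
top 221 253 253 1
side 175 284 286 3
side 176 283 288 6
side 177 282 288 7
side 178 283 288 6
side 179 284 286 3
side 193 282 288 3
side 194 281 292 8
side 195 280 289 5
side 196 279 286 8
side 197 280 289 10
side 198 280 291 12
side 199 285 291 7
side 200 290 290 1
(549, -35) 219 [array([251.9, 211.1]), array([285.9, 175.7])]
(549, -35) 170 [array([251.7, 214. ]), array([285.2, 192.7])]
(551, -32) 219 [array([251. , 210.3]), array([284.8, 176.3])]
(551, -32) 170 [array([250.8, 213.2]), array([284.1, 193.3])]
```

```bash
python3 -m handwheel '[[0,-0.002,0.03,0],[0,0,0.03,0],[0,0,0.03,0],[0,0,0.014,0],[0,0,0,0],[0,0,0,0]]'; python3 -m handwheel '[[0,0,0,0],[0,0,0,0],[0,0,0,0],[0,0,0,0],[0,0,0,0],[0,0,0,0]]' 0 60
```

```text
time: 42.95
tool_pos: [451.1, -25.0, 183.8]
tcp_rot: [180.0, -0.1, -5.0]
ft_force: [-0.6, 1.5, -0.4]
finger_gap: 60.0
grip_force: 0.0
time: 43.55
tool_pos: [451.4, -23.2, 183.8]
tcp_rot: [-179.8, -0.1, -5.0]
ft_force: [-0.3, 9.1, 4.1]
finger_gap: 10.1
grip_force: 58.4
```

Gripped (gap about 11 mm, the post's diameter). Pulling.

```bash
python3 -m handwheel '[[-0.004,0,0,0],[-0.004,0,0,0],[-0.004,0,0,0],[-0.003,0,0,0],[0,0,0,0],[0,0,0,0],[0,0,0,0],[0,0,0,0],[0,0,0,0],[0,0,0,0]]'; python3 -c "
from h import *
asc('side',190,130,350,240,2)"
```

```text
time: 44.55
tool_pos: [437.3, -21.9, 183.9]
tcp_rot: [-179.8, -0.2, -5.0]
ft_force: [6.2, 9.3, 0.1]
finger_gap: 9.9
grip_force: 58.5
77777777777878887877787778777777877788888764222222222222222223444777777777777777
77777742236778777778877887787777778777787753222222222222222223444777777777778778
77787422223787777878778887877777777777777775222222222222222223445777777777777777
77777422222777777877788888787777777777777774222222222222222227778877777777777788
77777422222777778787777888777877777777777774222222222222222227777777777777777878
77777722223788878887777787777877778878777774222222222222222227787887777777777777
77777722222777788787887887777777777777787786222222222222222237778778878777777777
78777722222477877877777777777777888888777777422222222222222257887888877777777777
88887422222247887887787777777788878888787777742222222222222477788788877787777777
88776222222225888877777777777778877877777777775222222222237778777787888777787777
78873222222222588877777777777777877787777777777522222222278777777788878877777777
8885222222222237887877777777777787788877777777632222222227777777777877877777
[... 2787 characters left out ...]
6664544455444666666645334663444588877777777788887777
78777777732267777777777776666654433444446664446544333643444777777777777777787788
77777787732257777777777776666644443333435666666543335634455777777777777777778787
87777777742247777777777776666543334334555566666643334434447777777777777777778877
77888777742237777777777776665443433334545566666643333344457778777777777777778778
77777777752237777777777776664443434335545556666664443345458777777777777777777777
88777788862226777777777776664344343334433336666566433344478888777777777777777877
77778778772226777777777776664433333333322335654346443454577787777444457777775555
78887887873257777777777776664433333333333334544334433454788887754444445777774544
```

```bash
python3 -m handwheel '[[0,0,0,0],[0,0,0,0],[0,0,0,0],[0,0,-0.03,0],[0,0,-0.04,0],[0,0,-0.04,0],[-0.01,0.04,0,0],[0,0.05,0,0],[0,0.05,0,0],[0.01,0.04,0,-8.5]]' 0.06; python3 -m handwheel '[[0.02,0,0,-8.5],[0,0,0,-8.5],[0,0,0,-8.5],[0,0,0,-8.5],[0,0,0,-8.5],[0,0,0,-8.5],[0,0,0,-8.5],[0,0,0,-8.5],[0,0,0,-8.5],[0,0,0,-5]]' 0.0854; python3 -c "
from h import *
asc('top',230,130,310,240,1)"
```

```text
time: 45.6
tool_pos: [418.9, -205.3, 293.2]
tcp_rot: [179.9, -0.0, 3.5]
ft_force: [1.7, 0.8, 0.1]
finger_gap: 59.9
grip_force: 0.0
time: 46.6
tool_pos: [439.7, -201.8, 292.6]
tcp_rot: [-180.0, 0.0, 85.3]
ft_force: [0.2, 0.5, 0.2]
finger_gap: 85.4
grip_force: 0.0
44444344444433345689aaaaaaaaaaaaaaaaaaaaaaaaaaaaaaaaaaaaaaaaaaaaaaaaaaaaaaaaaaaa
44444444444443345689aaaaaaaaaaaaaaaaaaaaaaaaaaaaaaaaaaaaaaaaaaaaaaaaaaaaaaaaa99a
4444444444444444568aaaaaaaaaaaaaaaaaaaaaaaaaaaaaaaaaaaaaaaaaaaaaaaaaaaaaaaaaaaaa
4334344443334444679aaaaaaaaaaaaaaaaaaaaaaaaaaaaaaaaaaaaaaaaaaaaaaaaaaaaaaaaaa9aa
4444434443444445689aaaa99aaaaaaaaaaaaaaaaaaaaaaaaaaaaaaaaaaaaaaaaaaa99aaaaaaa9aa
55444444443444457999aaaaaaaaaaaaaaaaaaaaaaaaaaaaaaaaaaaaaaaaaaaaaaaa9aaaaaaaaaaa
5555544444444456899aa9a9a99a9aaaaaaaaaaaaaaaaaaaaaaaaaaaaaaaaaaaaaaaaaaaaaaaaaaa
555555554444445799aa999998899999aaaaaaaaaaaaaaaaaaaaaaaaaaaaaaaaaaaaaaaaaaaaaaaa
55555555555445579aaaa99853345788999aaaaaaaaaaaaaaaaaaaaaaaaaaaaaaaaaaaaaaaaaaaaa
665555555555556899aaaa97322233345678999aaaaaaaaaaaaaaaaaaaaaaaaaaaaaaaaaaaaaa9aa
555555655556567999a99997322
[... 7372 characters left out ...]
5556889aa9877689abcccca89bcccccefffeaaaaaaaaaaaaaaaa
aaaaa99aa9877666555655566566655555678889999abccccb88bcccccdefffdaaaa9aaaaaaaaaaa
aaaaa9aaaaa99866555566566566665565555557999accccc98accccbceffffdaaaaaaaaaaaaaaaa
aa99aaa99aaa9877665655566666665566655555579ccccca89ccccbbdffffedaaaaaaaaa9aaaaaa
9999aa999aaaa99986555566766666556666656669bcccca78bcccbaadffffecaaaaaaaaa9aaaaaa
999999999aaa99aa8655566898777766666656668accccb88accccb9adffffecaaaaaaaaaaaaaaaa
9999aa999aa99aa9765655689999a97777766667accccb98accccb98adffffebaaa9aaaaaaaaaaaa
999aaa99aaaa9a9865565568aaaaaaaaa997777accccc97accccb967beffffebaaaaaaaaaaaaaaaa
aaaaa999999aaa9865655678aaaaaaaaaaaa99abcccca88bcccba768ceffffebaa9a9a99aaaaaaaa
```

The floor hangs open, the hopper is empty and the lever is up. Prints show in the tote, so I fetch it back.

```bash
python3 -m handwheel '[[0.01,0.03,0,0],[0.009,0.029,0.02,0],[0,0,0.04,0],[0,0,0.04,0],[0,0,0.04,0],[0,0,0.04,0],[0,0,0.04,0],[0,0,0,0],[0,0,0,0]]'; python3 -m handwheel '[[0,0,0.02,0],[0,0,0.018,0],[0,0,0.005,0],[0,0,0,0],[0,0,0,0]]'; python3 -m handwheel '[[0,0,0,0],[0,0,0,0],[0,0,0,0],[0,0,0,0],[0,0,0,0]]' 0.03 80
```

```text
time: 47.55
tool_pos: [499.8, -187.7, 72.8]
tcp_rot: [-179.9, -0.0, 84.9]
ft_force: [0.3, 0.1, 1.2]
finger_gap: 85.4
grip_force: 0.0
time: 48.05
tool_pos: [501.8, -188.6, 31.9]
tcp_rot: [179.8, 0.1, 85.0]
ft_force: [0.8, 0.7, 1.0]
finger_gap: 85.6
grip_force: 0.0
time: 48.55
tool_pos: [501.1, -188.3, 31.0]
tcp_rot: [179.9, 0.0, 85.0]
ft_force: [-2.2, -0.1, 7.3]
finger_gap: 48.9
grip_force: 81.5
```

```bash
python3 -m handwheel '[[-0.01,0,0,0],[-0.02,0,0,-0.5],[-0.025,0,0,-0.6],[-0.025,0.001,0,-0.6],[-0.025,0.001,0,-0.6],[-0.025,0.001,0,-0.6],[-0.025,0.001,0,-0.6],[-0.025,0,0,-0.6],[-0.022,0,0,-0.5],[-0.014,0,0,-0.4]]';python3 -m handwheel '[[0,0,0,0],[0,0,0,0],[0,0,0,0]]'; python3 -m handwheel '[[0,0,0,0],[0,0,0,0],[0,0,0,0],[0,0,-0.03,0],[0,0,-0.04,0],[0,0,-0.05,0],[0,0,-0.05,0],[0,0,-0.05,0],[-0.04,-0.02,0,0],[-0.04,-0.02,0,0]]' 0.0854; python3 -m handwheel '[[-0.04,-0.03,0,0],[-0.04,-0.03,0,0],[0,-0.03,0,0],[0,0,0,0]]'; python3 -c "
from h import *
asc('top',285,175,385,268,1)"
```

```text
time: 49.55
tool_pos: [494.0, -404.9, 30.8]
tcp_rot: [179.9, -0.0, 90.0]
ft_force: [0.7, 6.1, 7.1]
finger_gap: 48.6
grip_force: 81.7
time: 49.85
tool_pos: [494.0, -405.0, 31.0]
tcp_rot: [179.9, 0.2, 90.0]
ft_force: [0.1, -4.4, 4.8]
finger_gap: 48.5
grip_force: 83.1
time: 50.85
tool_pos: [454.8, -484.3, 253.2]
tcp_rot: [179.8, 0.2, 90.2]
ft_force: [0.4, -0.5, -0.9]
finger_gap: 84.9
grip_force: 0.0
time: 51.25
tool_pos: [359.4, -564.8, 248.1]
tcp_rot: [-179.9, -0.1, 89.7]
ft_force: [0.4, 0.5, 0.5]
finger_gap: 85.3
grip_force: 0.0
aa99aaaaaaaaaaaaaaaaa9a99aaaa999a9999aaaa9999aaaaaaaaaaaaaaa9aaaaaaaaaaaaaa9aa9a99999999999999999999
aaaaaaaaabcbbbbaaaaaaaaaaaaaa999a9aa999aaa9aaa99aaaaaaaaaaaaaaaaaaaaaaaa9aaa99aa9a999999999999a99999
aaaaaaaaceeeeedddccbbbbaaaaaaaa999aa9a99a99aa9a9aaaaaaaaaaaaa9aaaaaaaaaa99a999999a9a9999999999999999
aaaaaaaaceffffffffeeeeddcccbbaaaaaaaa9aaa9999a999aaaaaaaaaaaaaaaaaaaaaaa999a99aa99999999999aaa999999
aaaaaaaaceffffffffffffffffeeedddccbbbaaaaaaa9a9aaaaaaaaaaaaaaaaaaaaaaaaaaaaaaaa9aa999999999999999a99
aaaaaa9adfffffffffffffffffffffffffeeeddcccbbbbaaaaaaaaaaaaaaa
[... 8126 characters left out ...]
99a9999aa9aaa9a9999999a9999999999999999a999999999a99a999999999aaaaaaabbbbcdddddeeeeecaa9999999
999a999aaa999aa9aaa9999999999999999999999aaa99a9999999aa999a999999999999999aaaaaaaaabbccddbaa9999999
999aaaaa99a9aa9aaaa999999999999999aa9999aaaa9999999999aa9999aa99a999999999aaa99999aaaaaa9a9999999999
99a9a9aaaa999999a99a99999999999aaaaa999aaa999a999aa999aa99999aa99999999999a9999999999999999999999999
aa999a9aaaa9999a99999999999999999aaa999aaaa9999999999aaaaa9999a9999999999999999a99999999999999999999
aaaa9aaa9aa9999a99999999999a99999999a9999aa999999999aaaaaaaa999999a999a99999999999999999999999999999
aa9aa999a99999999999999999999999999999999999aaaaaa9aaaa99aa99999a9a999999999999999999999999999999999
```

```bash
python3 - <<'E'
from h import *
np.set_printoptions(precision=1,suppress=True)
print("tape y",w("top",[(285+11.7,220),(285+86,220)],0)[:,:2])
print("rim y",w("top",[(285+14,220),(285+72,220)],45)[:,:2])
# tab at z62: bright/dark boundary rows 39..55, cols ~81-84
print("tab",w("top",[(285+82.5,175+47)],62))
print("tape x at col 330",w("top",[(330,175+11),(330,175+79)],0)[:,:2],"rim x",w("top",[(330,175+14.5),(330,175+71.5)],45)[:,:2])
b=w("top",[(285+13,175+9),(285+90,175+17),(285+84,175+80),(285+9,175+72)],0)[:,:2];print("bay corners",b,b.mean(0))
print(r.sense()["ft_force"])
# predicted projection of tote rim corners for centre (494,-275.5)
for cy in(-274,-278): print(cy,(px("top",[[494+sx*93,cy+sy*95,45] for sx,sy in((1,1),(1,-1),(-1,-1),(-1,1))])-[285,175]).round(1).tolist())
E
```

```text
tape y [[ 477.  -177.3]
 [ 508.8 -426.9]]
rim y [[ 470.4 -179.9]
 [ 494.4 -367.9]]
tab [[ 489.  -397.5   62. ]]
tape x at col 330 [[ 609.1 -279.5]
 [ 377.9 -298.2]] rim x [[ 585.  -272. ]
 [ 397.6 -287.2]]
bay corners [[ 602.1 -169.4]
 [ 607.7 -435.1]
 [ 390.8 -427.2]
 [ 385.8 -177.5]] [ 496.6 -302.3]
[0.4 0.1 0.8]
-274 [[17.2, 10.5], [74.2, 17.6], [70.4, 73.6], [11.6, 66.2]]
-278 [[18.4, 10.6], [75.4, 17.7], [71.7, 73.8], [12.8, 66.3]]
```

All four prints lie in the tote, at about (308,227), (322,222), (316,235) and (336,240). The tote is about 8 mm off the bay centre, well within the 25 mm tolerance. Handing in.

```bash
python3 -c "
from bench import r
print(r.hand_in())"
```

```text
the job is handed in; nothing more can be done
None
```

I handed the job in at about 51 s of the 200 s allowed: all four prints are in the tote in its bay (about 8 mm off centre by camera), the tray is flat on the mat, and `hand_in` gave no verdict.

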